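# Squaring a guard frame by its diagonals and weighting it down

### The arm

A 7-joint arm with a two-finger parallel gripper is mounted at the origin on the work surface. World frame = base frame: x ahead of the robot, y to its left, z up, the work surface at z = 0. Lengths are in m, angles in rad, forces in N, time in s.
With the tool pointing down it reaches from about 0.425 to 0.825 m from the base axis. Payload 3.6 kg.
Tool frame: the origin (TCP) lies at the very end of the fingers, on their centre line; the grasp point (between the pads) lies 19 mm behind it; z points along the fingers, y is the direction in which the jaws open and shut (so a half turn about z gives the same grasp; the last joint's range is limited). The gripper opens to 93 mm and grips with 3 to 60 N. Pads are 15 mm wide; open, the fingers measure 128 mm over their backs; the gripper's body (75 mm by 188 mm) begins 65 mm behind the grasp point.
Start: joints at [1.159, 0.615, -0.013, 1.423, 0.008, 1.103, -0.04], TCP at [0.245, -0.602, 0.182] pointing down, gripper open.
Joint ranges: [-3.12, 3.12], [-0.3, 2.06], [-1.34, 1.32], [0.26, 2.42], [-1.36, 4.5], [0.01, 1.98], [-2.84, 2.84]. Speed limits (rad/s): [2.79, 2.79, 3.14, 3.14, 3.14, 3.14, 3.14].

### API

Orientations are given as a unit quaternion [w, x, y, z].
In Python, from bench import * gives the robot as it stands.
- The arm moves only by the shell command python3 -m pendant 'ROWS' [FORCE]. ROWS is JSON, a list of rows, each a list of 7 numbers: the turn, a rotation vector about the world's x, y, z in units of 5 degrees (1.0 is 5 degrees), then the shift along the world's x, y, z in m, then the opening, from 0 (shut) to 1 (fully open). A call has 1 to 10 rows; each row shifts and turns the commanded pose from where the row before left it; what a row does not reach is not made up. A row lasts 1/12 s, in which the tool goes at most 41.7 mm and 7.16 degrees, less where a joint would pass 70% of its speed; a pose out of reach is approached as far as the arm can. A call with a gripper value outside its range is refused whole. The fingers move at their own pace and stop on an object; FORCE is the grip in N (left out, the last holds). Time passes only in rows, so rows that do not move let the fingers close. It gives the time, the measured TCP pose, the force and the opening at its end, in the units of the state.
- get_state(): the state, without advancing time (a new reading comes with each control period).
- snapshot(name): name is "scene" or "top"; returns the picture (400x640x3 uint8, red, green, blue); there is no depth.
- get_calibration(name): a dict with "mtx" (3x3 intrinsics, pixels), "k1" (the pictures are not rectified: a ray, as slopes to the right and down, at radius r is drawn at 1 + k1 r^2 times it, then the intrinsics apply), "camera_from_world" (4x4, takes a point from world to camera coordinates). Camera axes: x right, y up, looking along -z (the intrinsics and any distortion apply to the point x, -y, -z); pixel columns grow to the right and rows downward; lengths in m; the calibration is good to about 2 mm. A picture is of the moment at which its call begins. get_calibration takes no time and is no camera call.
- job_done(): hands the job in, once; it reports no verdict.
Trained networks look in the newest picture that a camera, given by its name, has taken for a name from the list of things; names that differ only in an ending like _2 or _b are one class to them, and where a whole thing is asked for, a point or a joint stands for the part that bears it (a point fixed in the world has none). Each returns a list of dicts, best first, with "score" (0 to 1); they miss things now and then, are a little off and sometimes report something else, mostly with a low value. They report only what shows in the picture. A call takes as long as a camera call. They do not tell look-alikes from the thing itself.
- search_frame(camera, query): "centre" ([x, y, z] in m, in world coordinates, good to about 4 mm: the middle of the surface that is visible of it).
- pinpoint(camera, query): "centre" ([x, y, z] in m, in world coordinates, good to about 4 mm: a listed point, or the origin of a listed thing).
The state is a dict: "time": time; "qpos": joint angles; "dq": joint speeds; "joint_efforts": joint torques, N m; "eef_pos": TCP position; "eef_rot": TCP orientation; "wrist_force": force on the tool from outside, world axes, zero at the start; "wrist_torque": the same for the moment, N m; "width": finger opening in m.
Only numpy, scipy, OpenCV 4.12 (cv2) and the standard library are available. Lean on these libraries where they do the work, as an engineer would, in place of code of your own. Each camera call takes 0.05 s, during which the arm holds its last target. There are 200 camera calls.

### The job

Check the bolted guard frame for square with the slide rule: hook the rule on one end bolt and run the slide out to the diagonally opposite bolt, first across the diagonal with the red bolt, then across the other; if the two lengths differ, shift the far rail by its yellow lug until they agree to within 5 mm, and lay the rule back along its blue mat. Lift the lids of the three white tubs one by one to find the steel blocks, and set every block there is directly on the far rail to hold it true. Leave the odd parts in their tubs, all three tubs lidded again, and the cup, bottle and brown ring undisturbed.

Things in the scene. Friction and masses are not known exactly. Their poses are not given: they have to be found in the camera images.
- frame: guard frame lying flat on a fixed plywood board 190 (x) x 270 (y) x 4 mm; origin at the centre of the board's underside, x from near to far rail, y left, z up. Near (fixed) and far rail: steel flats 30 wide, 206 long along y, at x = -55 and +55 mm, tops 14 mm above the bench. Two side bars (tops at 9 mm) swing with the far rail. A bolt head near each rail end, 85 mm from the rail's middle
- bolt_red (a point): centre of the top of the red bolt head, left end of the near rail. All four heads: round, diameter 14, 6 mm high, tops 20 mm above the bench
- bolt_near_right (a point): centre of the top of the dark bolt head at the right end of the near rail
- bolt_far_right (a point): centre of the top of the dark bolt head at the right end of the far rail, diagonally opposite the red one; 85 mm right of the rail's middle, axes as the frame's. The far rail slides along its length (y), parallel to the near rail: about 8 N to shift, stays where left, travel 30 mm either side of square (square: this point at y = -85 mm of the frame); starts up to 22 mm off
- bolt_far_left (a point): centre of the top of the dark bolt head at the left end of the far rail, diagonally opposite the near right one. A yellow lug to push or hold the far rail by stands on a tab beyond it, 30 mm farther in x than the midpoint of the two far bolts: 10 (x) x 24 (y) mm, from 14 to 44 mm above the bench
- rule: loose slide rule, about 290 g. Yellow beam 16 wide, 10 high, x from -132 (hook end) to +140 mm, underside 5 mm above the origin, z up. V hook 5 mm deep under the hook end, open to +x. Black handle on the beam: 26 (x) x 16 at x = -15 mm, 15 to 35 mm above the origin. In use the beam rests on two bolt heads, hook outside one and drawn against it, the slide's foot against the inner side of the other
- rule_hook (a point): point where a bolt head's centre comes when the V hook is drawn fully against that bolt; at x = -115 mm of the rule, level with the beam's underside, so on the frame it is 20 mm above the bench
- slide_tip (a point): where the far bolt's centre comes when the slide's foot touches it from inside; at beam underside, x = 50 to 125 mm of the rule (50 to 58 at the start). Its distance from rule_hook is the reading. Gripped by its red block, 20 (x) x 22 wide, 6 to 35 mm above the rule's origin, centred 22 mm back towards the hook; foot 5 mm below the beam. Friction 0.4 N, less than the rule's on the bolts
- rule_mat: blue mat 310 (x) x 70 (y) x 3 mm, where the rule is kept, lying along the mat's x; origin at the centre of its underside
- lid_mat: black rubber mat 110 (x) x 140 (y) x 2 mm, clear, beside the tubs: a place to lay a lid; origin at the centre of its underside
- tub_a: one of three like white tubs fixed on the bench, outside 90 (its x) x 120 (its y) x 48 mm high, walls and floor 3 mm; origin at the centre of its underside. One holds the steel blocks, the others one odd part each
- tub_b: one of three like white tubs fixed on the bench, outside 90 (its x) x 120 (its y) x 48 mm high, walls and floor 3 mm; origin at the centre of its underside. One holds the steel blocks, the others one odd part each
- tub_c: one of three like white tubs fixed on the bench, outside 90 (its x) x 120 (its y) x 48 mm high, walls and floor 3 mm; origin at the centre of its underside. One holds the steel blocks, the others one odd part each
- lid_a: loose grey tub lid, 80 g: plate 96 (x) x 126 (y) x 4 mm over a plug 76 x 106 x 5 mm that drops into the tub (4 mm play all round), white grip bar on top 14 (x) x 40 (y) x 30 mm high; origin at the centre of the plug's underside, 43 mm above the bench when on a tub; the bar spans 9 to 39 mm above it. The three lids are alike and fit any tub
- lid_b: loose grey tub lid, 80 g: plate 96 (x) x 126 (y) x 4 mm over a plug 76 x 106 x 5 mm that drops into the tub (4 mm play all round), white grip bar on top 14 (x) x 40 (y) x 30 mm high; origin at the centre of the plug's underside, 43 mm above the bench when on a tub; the bar spans 9 to 39 mm above it. The three lids are alike and fit any tub
- lid_c: loose grey tub lid, 80 g: plate 96 (x) x 126 (y) x 4 mm over a plug 76 x 106 x 5 mm that drops into the tub (4 mm play all round), white grip bar on top 14 (x) x 40 (y) x 30 mm high; origin at the centre of the plug's underside, 43 mm above the bench when on a tub; the bar spans 9 to 39 mm above it. The three lids are alike and fit any tub
- block_0: loose steel block 28 (x) x 24 (y) x 24 (z) mm, about 120 g, origin at its centre; any face may lie down; at the start it is in one of the tubs in a row along the tub's y, 36 mm apart. One to three blocks are present; the state gives None for the absent ones
- block_1: loose steel block 28 (x) x 24 (y) x 24 (z) mm, about 120 g, origin at its centre; any face may lie down; at the start it is in one of the tubs in a row along the tub's y, 36 mm apart. One to three blocks are present; the state gives None for the absent ones
- block_2: loose steel block 28 (x) x 24 (y) x 24 (z) mm, about 120 g, origin at its centre; any face may lie down; at the start it is in one of the tubs in a row along the tub's y, 36 mm apart. One to three blocks are present; the state gives None for the absent ones
- collar: brass collar, outer diameter 44, 18 mm high, in one of the tubs: not wanted, stays there
- mop: grey felt polishing disc, diameter 38, 22 mm high, in one of the tubs: not wanted, stays there
- cup: white cup, diameter 70, 90 mm high, bystander
- spool: dark brown ring, diameter 60, 30 mm high, bystander
- flask: white bottle, diameter 66, 190 mm high, bystander
Not all that is in view belongs to the job. Leave any pink look-alike of the lid_c alone.

How it is judged:
On the way, in this order (a step that is already met when the one before it is completed fails the run):
1. the rule lies seated across the diagonal with the red bolt, hook against one bolt and slide out to the other, each within 4 mm (((horizontal distance between rule_hook and bolt_red below 0.004 m and horizontal distance between slide_tip and bolt_far_right below 0.004 m and z of rule_hook in the frame of frame between 0.016 and 0.0235 m and z of slide_tip in the frame of frame between 0.016 and 0.0235 m) or (horizontal distance between rule_hook and bolt_far_right below 0.004 m and horizontal distance between slide_tip and bolt_red below 0.004 m and z of rule_hook in the frame of frame between 0.016 and 0.0235 m and z of slide_tip in the frame of frame between 0.016 and 0.0235 m))), for 0.3 s.
2. then likewise across the other diagonal (((horizontal distance between rule_hook and bolt_near_right below 0.004 m and horizontal distance between slide_tip and bolt_far_left below 0.004 m and z of rule_hook in the frame of frame between 0.016 and 0.0235 m and z of slide_tip in the frame of frame between 0.016 and 0.0235 m) or (horizontal distance between rule_hook and bolt_far_left below 0.004 m and horizontal distance between slide_tip and bolt_near_right below 0.004 m and z of rule_hook in the frame of frame between 0.016 and 0.0235 m and z of slide_tip in the frame of frame between 0.016 and 0.0235 m))), for 0.3 s.
At the end, for the whole second after the job is handed in: Far rail within 3.1 mm of square; every block present at rest directly on it, centre within 13 mm of its centre line; each tub has a flat lid centred to 9 mm; rule upright on its mat, within 50 mm of its centre and 20 degrees of its direction; collar and felt disc in their tubs (y of bolt_far_right in the frame of frame between -0.0881 and -0.0819 m and x of block_0 in the frame of bolt_far_right between -0.013 and 0.013 m and y of block_0 in the frame of bolt_far_right between -0.018 and 0.188 m and z of block_0 in the frame of bolt_far_right between 0.002 and 0.013 m and linear speed of each of block_0, block_1, block_2, rule below 0.02 m/s and x of block_1 in the frame of bolt_far_right between -0.013 and 0.013 m and y of block_1 in the frame of bolt_far_right between -0.018 and 0.188 m and z of block_1 in the frame of bolt_far_right between 0.002 and 0.013 m and x of block_2 in the frame of bolt_far_right between -0.013 and 0.013 m and y of block_2 in the frame of bolt_far_right between -0.018 and 0.188 m and z of block_2 in the frame of bolt_far_right between 0.002 and 0.013 m and ((horizontal distance between lid_a and tub_a below 0.009 m and z of lid_a in the frame of tub_a between 0.039 and 0.047 m and angle between lid_a's own z axis and vertical below 0.06 rad) or (horizontal distance between lid_b and tub_a below 0.009 m and z of lid_b in the frame of tub_a between 0.039 and 0.047 m and angle between lid_b's own z axis and vertical below 0.06 rad) or (horizontal distance between lid_c and tub_a below 0.009 m and z of lid_c in the frame of tub_a between 0.039 and 0.047 m and angle between lid_c's own z axis and vertical below 0.06 rad)) and ((horizontal distance between lid_a and tub_b below 0.009 m and z of lid_a in the frame of tub_b between 0.039 and 0.047 m and angle between lid_a's own z axis and vertical below 0.06 rad) or (horizontal distance between lid_b and tub_b below 0.009 m and z of lid_b in the frame of tub_b between 0.039 and 0.047 m and angle between lid_b's own z axis and vertical below 0.06 rad) or (horizontal distance between lid_c and tub_b below 0.009 m and z of lid_c in the frame of tub_b between 0.039 and 0.047 m and angle between lid_c's own z axis and vertical below 0.06 rad)) and ((horizontal distance between lid_a and tub_c below 0.009 m and z of lid_a in the frame of tub_c between 0.039 and 0.047 m and angle between lid_a's own z axis and vertical below 0.06 rad) or (horizontal distance between lid_b and tub_c below 0.009 m and z of lid_b in the frame of tub_c between 0.039 and 0.047 m and angle between lid_b's own z axis and vertical below 0.06 rad) or (horizontal distance between lid_c and tub_c below 0.009 m and z of lid_c in the frame of tub_c between 0.039 and 0.047 m and angle between lid_c's own z axis and vertical below 0.06 rad)) and horizontal distance between rule and rule_mat below 0.05 m and angle between the x axis of rule and the x axis of rule_mat, either way round below 0.35 rad and height (world z) of rule below 0.01 m and angle between rule's own z axis and vertical below 0.15 rad and horizontal distance between collar and tub_a below 0.05 m and horizontal distance between mop and tub_b below 0.05 m and height (world z) of each of collar, mop below 0.04 m); the robot touches nothing.
It fails at once if the cup is knocked over or shoved more than 30 mm (distance of cup from where it was at the start of the episode above 0.03 m or angle between cup's own z axis and vertical above 0.5 rad).
It fails at once if the spool is knocked over or shoved more than 30 mm (distance of spool from where it was at the start of the episode above 0.03 m or angle between spool's own z axis and vertical above 0.5 rad).
It fails at once if the flask is knocked over or shoved more than 30 mm (distance of flask from where it was at the start of the episode above 0.03 m or angle between flask's own z axis and vertical above 0.5 rad).
Of block_0, block_1, block_2 only 1 to 3 are there at a start; the rules pass over those that are not, and their reading is None.
At some moment in a run one of rule may be knocked a few centimetres aside while the robot is not near it.
Once in a run the grip may slacken for a moment while it holds something.
It also fails if it takes over 210 s, if anything falls off the work surface, if the arm or the gripper's body presses on something with over 40 N, if the wrist force passes 120 N, or if a joint passes its speed limit or range.

## Working session

There is one attempt and no reset: what is moved stays moved. The work goes in short steps, Python scripts to look and compute and a shell command to move; the robot and the scene stay as the last step left them, time stands still between calls to the robot, and variables do not carry over. Pictures are saved under pics/ and viewed, about 12 in all and at most 16, crops included, and the job is handed in when it is done.

```bash
ls; mkdir -p pics; cat > h.py <<'E'
from bench import *
import numpy as np, cv2
from scipy.spatial.transform import Rotation as R
def snap(cam,name,crop=None,scale=1):
    im=snapshot(cam)
    if crop: x0,y0,x1,y1=crop; im=im[y0:y1,x0:x1]
    im=cv2.resize(im,None,fx=scale,fy=scale,interpolation=cv2.INTER_CUBIC)
    cv2.imwrite('pics/'+name+'.png',im[:,:,::-1])
def proj(cam,P):
    c=get_calibration(cam);T=np.array(c['camera_from_world']);p=T[:3,:3]@np.array(P)+T[:3,3]
    s=np.array([p[0],-p[1]])/-p[2]; s=s*(1+c['k1']*(s@s)); M=np.array(c['mtx'])
    return (M@[s[0],s[1],1])[:2]
def unproj(cam,uv,z):
    c=get_calibration(cam);T=np.array(c['camera_from_world']);M=np.array(c['mtx'])
    d=np.linalg.solve(M,[uv[0],uv[1],1])[:2]; s=d.copy()
    for _ in range(20): s=d/(1+c['k1']*(s@s))
    r=T[:3,:3].T@np.array([s[0],-s[1],-1]); o=-T[:3,:3].T@T[:3,3]
    return o+r*(z-o[2])/r[2]
def st():
    s=get_state(); q=s['eef_rot']; r=R.from_quat([q[1],q[2],q[3],q[0]]).as_matrix()
    print('t',round(s['time'],2),'tcp',np.round(s['eef_pos'],4),'yaw_y',round(float(np.degrees(np.arctan2(r[1,1],r[0,1]))),1),'zax',np.round(r[:,2],3),'F',np.round(s['wrist_force'],1),'w',round(s['width'],4),'q7',round(s['qpos'][6],2))
E
python3 - <<'E'
from h import *
st()
snap('scene','s0');snap('top','t0')
for q in ['frame','bolt_red','bolt_near_right','bolt_far_right','bolt_far_left','rule','rule_hook','slide_tip','rule_mat','lid_mat','tub_a','lid_a','cup','spool','flask']:
    for d in pinpoint('top',q)[:4]: print(q,np.round(d['centre'],3),round(d['score'],2),np.round(proj('top',d['centre'])))
E
```

```text
pics
t 0.0 tcp [ 0.2443 -0.6014  0.1804] yaw_y -67.9 zax [-0.001  0.002 -1.   ] F [ 0.8 -0.3  0.5] w 0.0926 q7 -0.04
frame [ 0.559 -0.112 -0.001] 0.59 [368. 202.]
frame [ 0.62  -0.018  0.019] 0.42 [335. 180.]
bolt_red [ 0.508 -0.026  0.018] 0.63 [339. 220.]
bolt_near_right [ 0.615 -0.191  0.018] 0.67 [397. 180.]
bolt_near_right [ 0.501 -0.194  0.023] 0.6 [401. 221.]
bolt_far_right [ 0.614 -0.192  0.019] 0.62 [398. 180.]
bolt_far_left [ 0.505 -0.194  0.02 ] 0.57 [400. 220.]
rule [ 0.535 -0.386  0.002] 0.79 [468. 207.]
rule_hook [ 0.424 -0.393  0.01 ] 0.71 [474. 247.]
slide_tip [ 0.774  0.058 -0.004] 0.72 [306. 129.]
slide_tip [ 0.593 -0.387  0.006] 0.51 [467. 186.]
slide_tip [ 0.538 -0.382 -0.002] 0.27 [466. 206.]
rule_mat [ 0.54  -0.383 -0.003] 0.87 [466. 206.]
lid_mat [ 0.448  0.122 -0.   ] 0.67 [286. 244.]
tub_a [ 0.366 -0.201  0.   ] 0.4 [404. 271.]
lid_a [ 0.308  0.415 -0.002] 0.98 [180. 299.]
lid_a [0.591 0.123 0.044] 0.95 [283. 191.]
lid_a [0.471 0.299 0.041] 0.91 [218. 237.]
lid_a [0.608 0.291 0.042] 0.61 [221. 187.]
cup [ 0.776  0.056 -0.004] 0.57 [307. 128.]
spool [ 0.367 -0.201  0.003] 0.62 [404. 270.]
spool [0.603 0.29  0.04 ] 0.18 [221. 188.]
flask [ 0.746  0.26  -0.001] 0.69 [235. 140.]
```

View pics/t0.png

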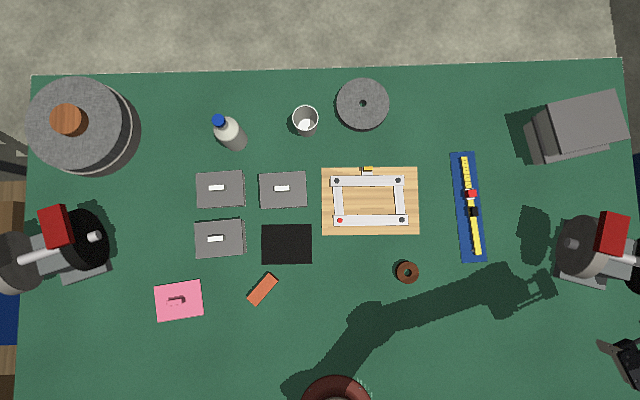

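View pics/s0.png

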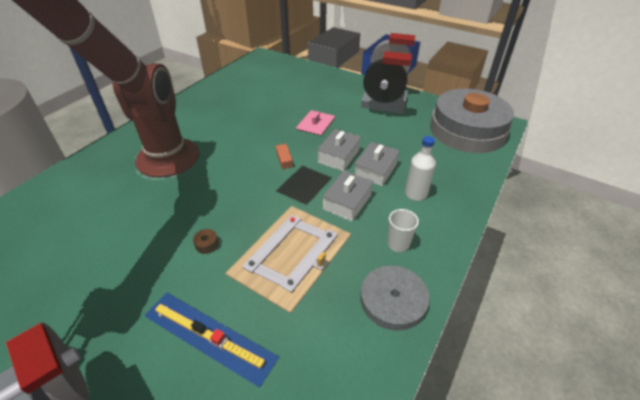

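Top view: frame at (370,200), red bolt (340,220), lug (368,168), rule on the blue mat (468,207) with the hook end near (478,253) and slide block (472,194). Grey lids are at (220,188), (283,190) and (219,238); the pink look-alike is at (179,300). The cup is at (305,120), bottle (230,132), ring (406,271). Next, close crops and sub-pixel measuring.

```bash
cat > meas.py <<'E'
from h import *
def bolts(im=None,verbose=True):
    if im is None: im=snapshot('top')
    g=im.astype(float)
    return im
E
python3 - <<'E'
from h import *
im=snapshot('top')
cv2.imwrite('pics/c1.png',cv2.resize(im[150:275,315:500],None,fx=4.3,fy=4.3,interpolation=cv2.INTER_NEAREST)[:,:,::-1])
def blob(mask,off,z,w=None):
    n,l,s,c=cv2.connectedComponentsWithStats(mask.astype(np.uint8))
    for i in range(1,n):
        if s[i,4]>=4: 
            uv=c[i]+off; print('  uv',np.round(uv,1),'area',s[i,4],'xyz',np.round(unproj('top',uv,z),4))
hsv=cv2.cvtColor(im,cv2.COLOR_RGB2HSV)
sub=(slice(155,240),slice(318,422)); off=np.array([318,155])
h,s,v=[hsv[sub][...,i] for i in range(3)]
print('dark');blob((v<110),off,.020)
print('red');blob((s>120)&((h<8)|(h>172))&(v>120),off,.020)
print('lug');blob((s>150)&(h>15)&(h<35)&(v>100),off,.044)
sub=(slice(145,265),slice(445,492)); off=np.array([445,145]); h,s,v=[hsv[sub][...,i] for i in range(3)]
print('rule yellow');blob((s>120)&(h>18)&(h<36)&(v>120),off,.015)
print('red block');blob((s>120)&((h<8)|(h>172))&(v>120),off,.035)
print('black');blob((v<50),off,.035)
m=(s>120)&(h>18)&(h<36)&(v>120); ys,xs=np.nonzero(m); P=np.array([unproj('top',(x+445,y+145),.015)[:2] for x,y in zip(xs,ys)])
c=P.mean(0);u=np.linalg.svd(P-c)[2][0];u=u*np.sign(u[0]);t=(P-c)@u;print('axis',u,np.degrees(np.arctan2(u[1],u[0])),'ends',c+u*t.min(),c+u*t.max(),t.max()-t.min())
for name,rg in [('lid1',(195,165,250,212)),('lid2',(252,165,312,212)),('lid3',(190,212,250,262))]:
    x0,y0,x1,y1=rg; h,s,v=[hsv[y0:y1,x0:x1][...,i] for i in range(3)]
    print(name);blob((v>200)&(s<40),np.array([x0,y0]),.082)
    m=((v>85)&(v<160)&(s<40)).astype(np.uint8); cs=max(cv2.findContours(m,0,2)[0],key=cv2.contourArea)
    r=cv2.minAreaRect(np.array([unproj('top',(p[0][0]+x0,p[0][1]+y0),.052)[:2]*1000 for p in cs],np.float32)); print(r)
E
```

```text
dark
  uv [360.6 170.1] area 12 xyz [ 0.6456 -0.0911  0.02  ]
  uv [365.8 169.6] area 13 xyz [ 0.6465 -0.1055  0.02  ]
  uv [336.1 180. ] area 20 xyz [ 0.6197 -0.0224  0.02  ]
  uv [397.3 179.8] area 22 xyz [ 0.6153 -0.1913  0.02  ]
  uv [329.1 182.9] area 9 xyz [ 0.6124 -0.0029  0.02  ]
  uv [372. 186.] area 5 xyz [ 0.6002 -0.1208  0.02  ]
  uv [393.4 194.5] area 18 xyz [ 0.5749 -0.1787  0.02  ]
  uv [332. 190.] area 7 xyz [ 0.5923 -0.0102  0.02  ]
  uv [333.  200.5] area 4 xyz [ 0.5632 -0.0121  0.02  ]
  uv [395.7 212.8] area 24 xyz [ 0.5242 -0.1824  0.02  ]
  uv [321. 218.] area 19 xyz [0.516  0.0223 0.02  ]
  uv [401.1 219.1] area 22 xyz [ 0.5067 -0.1962  0.02  ]
  uv [362. 235.] area 5 xyz [ 0.4665 -0.0879  0.02  ]
  uv [373. 235.] area 15 xyz [ 0.4657 -0.1178  0.02  ]
red
  uv [339.4 219.9] area 17 xyz [ 0.5094 -0.0279  0.02  ]
lug
  uv [368.5 167.8] area 28 xyz [ 0.647  -0.1103  0.044 ]
rule yellow
  uv [465.7 172. ] area 179 xyz [ 0.6322 -0.382   0.015 ]
  uv [470.6 203. ] area 40 xyz [ 0.5457 -0.3895  0.015 ]
  uv [475.3 235.4] area 231 xyz [ 0.457 -0.396  0.015]
red block
 
[... 295 characters left out ...]
2.  237.5] area 4 xyz [ 0.4516 -0.379   0.035 ]
  uv [473.  243.5] area 4 xyz [ 0.4357 -0.3806  0.035 ]
axis [0.99682439 0.07963122] 4.567368336337616 ends [ 0.4064135  -0.40007442] [ 0.6753082 -0.3785938] 0.2697513204550211
lid1
  uv [216. 187.] area 71 xyz [0.6012 0.292  0.082 ]
((599.9448852539062, 289.572509765625), (98.33232879638672, 131.17538452148438), 2.200991153717041)
lid2
  uv [281.1 187.8] area 69 xyz [0.5941 0.1232 0.082 ]
((592.72509765625, 122.4701919555664), (97.9693832397461, 124.94129180908203), 2.137125015258789)
lid3
  uv [215.  238.3] area 75 xyz [0.4687 0.2946 0.082 ]
((469.31976318359375, 291.01251220703125), (94.83705139160156, 135.2648162841797), 3.9576079845428467)
```

View pics/c1.png

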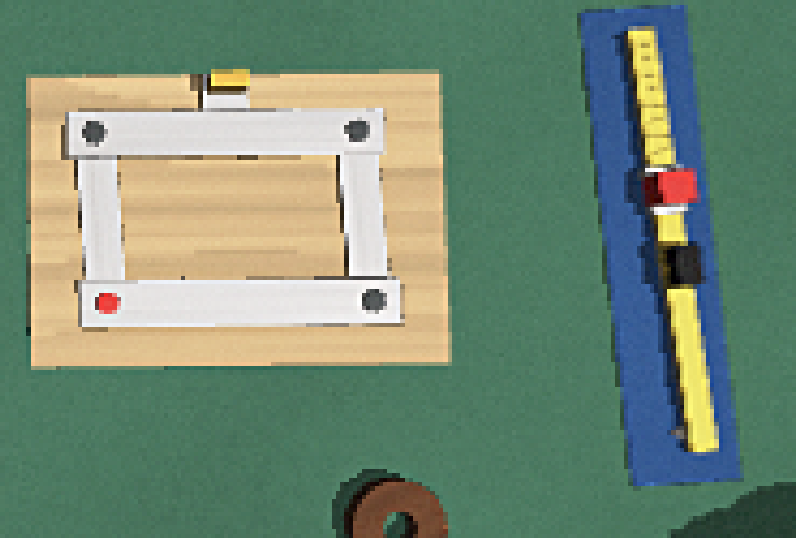

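```bash
python3 -m pendant '[[0,0,-0.39,0.0308,0.0235,-0.004,1],[0,0,-0.39,0.0308,0.0235,-0.004,1],[0,0,-0.39,0.0308,0.0235,-0.004,1],[0,0,-0.39,0.0308,0.0235,-0.004,1],[0,0,-0.39,0.0308,0.0235,-0.004,1],[0,0,-0.39,0.0308,0.0235,-0.004,1],[0,0,-0.39,0.0308,0.0235,-0.004,1],[0,0,-0.39,0.0308,0.0235,-0.004,1],[0,0,-0.39,0.0308,0.0235,-0.004,1],[0,0,0,0,0,0,1]]'; python3 -c "from h import *;st()"
```

```text
time: 1.73
eef_pos: [0.5313, -0.3797, 0.1443]
eef_rot: [-0.004, 0.999, 0.047, 0.003]
wrist_force: [1.9, 2.6, -0.8]
width: 0.0931
t 1.73 tcp [ 0.5313 -0.3797  0.1443] yaw_y -84.6 zax [ 0.006  0.008 -1.   ] F [ 1.9  2.6 -0.8] w 0.0931 q7 -0.85
```

```bash
python3 -m pendant '[[0,0,0,0,0,0,1],[0,0,0,0,0,0,1]]';  python3 -c "from h import *;st()"
```

```text
time: 1.9
eef_pos: [0.5212, -0.3913, 0.1455]
eef_rot: [0.0, 0.999, 0.04, -0.001]
wrist_force: [-0.1, -0.5, -0.6]
width: 0.0928
t 1.9 tcp [ 0.5212 -0.3913  0.1455] yaw_y -85.4 zax [-0.001 -0.001 -1.   ] F [-0.1 -0.5 -0.6] w 0.0928 q7 -0.84
```

```bash
python3 -m pendant '[[0,0,0,0,0,-0.034,1],[0,0,0,0,0,-0.034,1],[0,0,0,0,0,-0.034,1],[0,0,0,0,0,-0.0335,0.5],[0,0,0,0,0,0,0.3],[0,0,0,0,0,0,0],[0,0,0,0,0,0,0],[0,0,0,0,0,0,0],[0,0,0,0,0,0,0],[0,0,0,0,0,0,0]]' 40;  python3 -c "
from h import *;st()
snap('top','g1',(400,130,520,270),4)"
```

```text
time: 2.73
eef_pos: [0.5229, -0.3916, 0.0122]
eef_rot: [0.001, 0.999, 0.04, 0.001]
wrist_force: [0.0, -0.3, 0.6]
width: 0.0509
t 2.73 tcp [ 0.5229 -0.3916  0.0122] yaw_y -85.5 zax [ 0.003 -0.002 -1.   ] F [ 0.  -0.3  0.6] w 0.0509 q7 -0.84
```

```bash
python3 -m pendant '[[0,0,0,0,0,0,0],[0,0,0,0,0,0,0],[0,0,0,0,0,0,0],[0,0,0,0,0,0,0],[0,0,0,0,0,0,0],[0,0,0,0,0,0,0],[0,0,0,0,0,0,0]]' 40; python3 -m pendant '[[0,0,0,0,0,0.02,0],[0,0,0,0,0,0.02,0],[0,0,0,0,0,0.02,0],[0,0,0,0,0,0,0],[0,0,0,0,0,0,0]]'; python3 -c "
from h import *;st()
snap('top','g1',(400,130,520,270),4)"
```

```text
time: 3.37
eef_pos: [0.5218, -0.3906, 0.0099]
eef_rot: [-0.0, 0.999, 0.04, -0.0]
wrist_force: [0.3, 0.1, 0.7]
width: 0.002
time: 3.78
eef_pos: [0.5225, -0.3913, 0.0711]
eef_rot: [0.001, 0.999, 0.04, 0.001]
wrist_force: [0.2, 0.1, 0.2]
width: 0.0004
t 3.78 tcp [ 0.5225 -0.3913  0.0711] yaw_y -85.4 zax [ 0.002 -0.002 -1.   ] F [0.2 0.1 0.2] w 0.0004 q7 -0.84
```

View pics/g1.png

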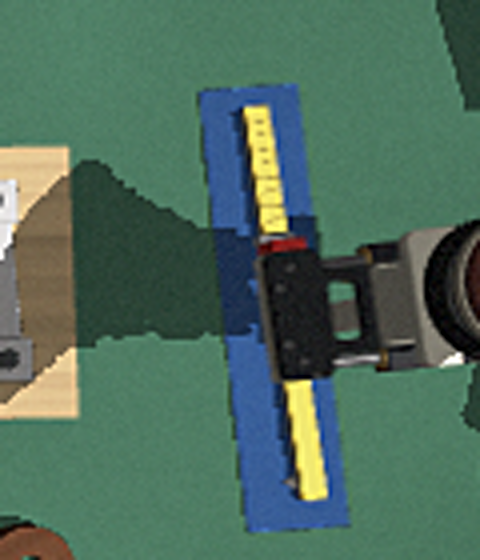

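```bash
python3 -c "
from h import *;st()
s=get_state();print(s)
print(proj('top',s['eef_pos']),proj('scene',s['eef_pos']))
snap('scene','g2',(110,200,310,400),4)"
```

```text
t 3.83 tcp [ 0.5216 -0.3905  0.0698] yaw_y -85.4 zax [-0.  0. -1.] F [-0.2 -0.2 -0.7] w 0.0006 q7 -0.84
{'time': 3.8333, 'qpos': array([ 0.57650261,  0.73063235,  0.0572345 ,  1.54320601, -0.05009859,
        0.86958627, -0.8397567 ]), 'dq': array([-0.00068366,  0.02322419, -0.00149007,  0.02045462,  0.00146982,
        0.00188857, -0.00233023]), 'joint_efforts': array([ 3.11570603e-02, -4.93223226e+01,  1.17483906e+00, -1.48110750e+01,
       -4.03019995e-02, -8.75010900e-02, -1.52575707e-03]), 'eef_pos': array([ 0.52155521, -0.39049312,  0.06978039]), 'eef_rot': array([-1.56905883e-04,  9.99209277e-01,  3.97590043e-02, -1.30411882e-04]), 'wrist_force': array([-0.2257467 , -0.24509002, -0.69638674]), 'wrist_torque': array([0.0434078 , 0.07557197, 0.01480899]), 'width': 0.0005750679111271672}
[479.7819228  210.28614664] [192.4244755  317.23614961]
```

View pics/g2.png

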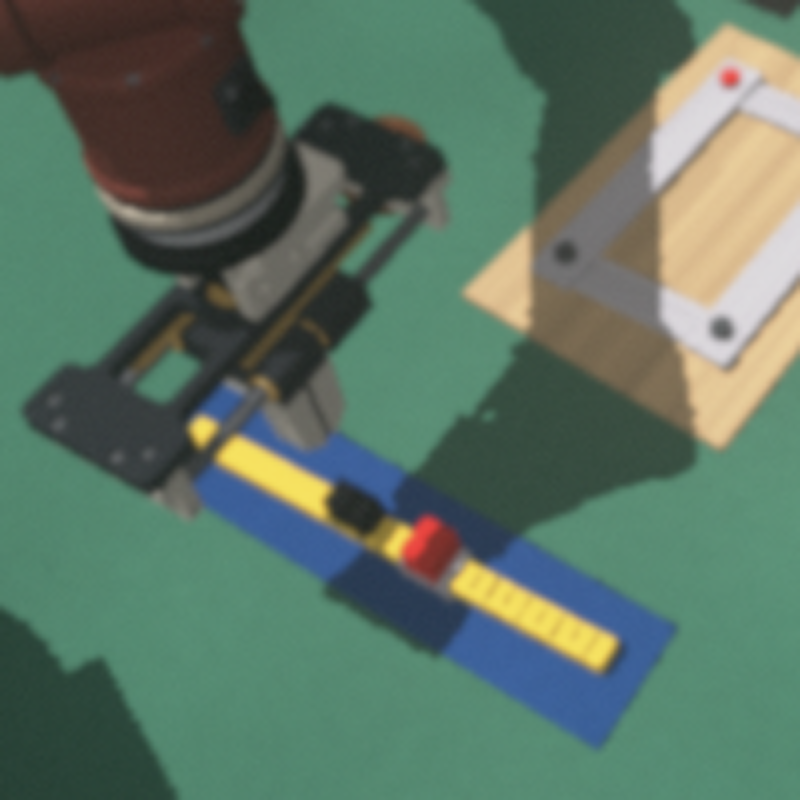

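```bash
python3 -c "
from h import *
for z in (.038,): print('scene handle',unproj('scene',(199,325),z),'hookend',unproj('scene',(160,308),.018),'farend',unproj('scene',(262,364),.018))
print('top hookend',unproj('top',(478.5,254),.018),'far',unproj('top',(464,157),.018))
print(proj('scene',(.5212,-.391,.038)),proj('top',(.5212,-.391,.038)))
for cam in ('top','scene'):
  for q in ('rule','rule_hook','slide_tip','bolt_red'):
    for d in search_frame(cam,q)[:2] if q=='bolt_red' else pinpoint(cam,q)[:2]: print(cam,q,np.round(d['centre'],3),d['score'])
"
```

```text
scene handle [ 0.52668226 -0.38711403  0.038     ] hookend [ 0.41430363 -0.3974365   0.018     ] farend [ 0.67873716 -0.37742704  0.018     ]
top hookend [ 0.40679345 -0.39987616  0.018     ] far [ 0.67389079 -0.37900994  0.018     ]
[195.70832885 325.16813568] [475.09322483 211.28275891]
top rule_hook [ 0.423 -0.396  0.009] 0.75
top slide_tip [ 0.591 -0.384  0.005] 0.38
top bolt_red [ 0.617 -0.106  0.011] 0.73
top bolt_red [ 0.563 -0.112  0.004] 0.6
scene rule [ 0.538 -0.389  0.002] 0.84
scene slide_tip [ 0.592 -0.384  0.008] 0.73
```

```bash
python3 -c "
from h import *
st(); im=snapshot('scene')[230:330,140:260]; im=cv2.resize(im,None,fx=6,fy=6,interpolation=cv2.INTER_CUBIC)[:,:,::-1].copy()
p=get_state()['eef_pos']
for dz in (-.02,0,.02,.04,.06,.084):
    u=(proj('scene',p+[0,0,dz])-[140,230])*6; cv2.circle(im,tuple(int(a) for a in u),5,(0,0,255) if dz else (255,0,255),-1)
cv2.imwrite('pics/g3.png',im)"
```

```text
t 4.28 tcp [ 0.5216 -0.3906  0.0696] yaw_y -85.4 zax [-0.001  0.    -1.   ] F [-0.   0.1 -0.3] w 0.0002 q7 -0.84
```

View pics/g3.png

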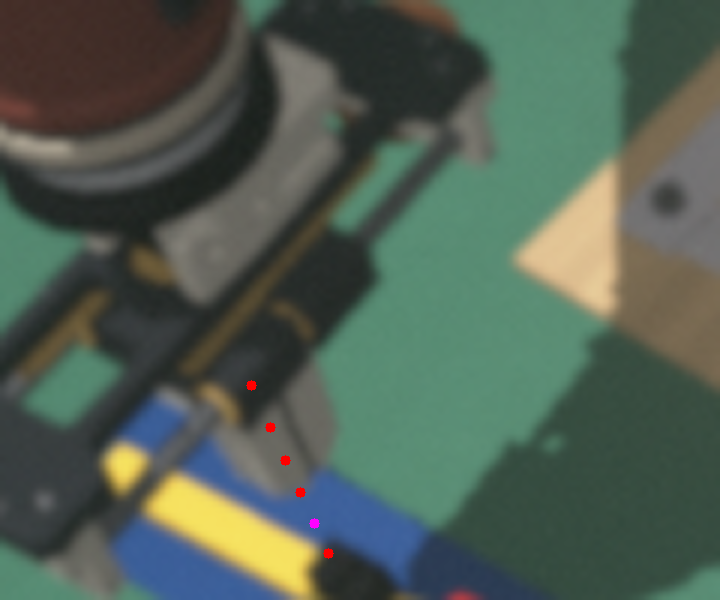

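The picture shows the closed fingertips about 20 mm higher than the reported TCP, at (295,490) in the crop, and the handle was missed. The reported z seems too low by that much, so I'll probe down gently with the force reading.

```bash
python3 -m pendant '[[0,0,0,0,0,0,1],[0,0,0,0,0,0,1],[0,0,0,0,0,0,1],[0,0,0,0,0,0,1],[0,0,0,0,0,0,1],[0,0,0,0,0,0,1],[0,0,0,0,0,0,1]]' | grep -E 'pos|force|width'; python3 -m pendant '[[0,0,0,0,0,-0.03,1],[0,0,0,0,0,-0.03,1],[0,0,0,0,0,0,1],[0,0,0,0,0,0,1],[0,0,0,0,0,0,1]]'| grep -E 'pos|force|width';  python3 -m pendant '[[0,0,0,0,0,-0.004,1],[0,0,0,0,0,-0.003,1],[0,0,0,0,0,0,1],[0,0,0,0,0,0,1]]'| grep -E 'pos|force|width';python3 -c "
from h import *
st(); im=snapshot('scene')[230:380,100:280]; im=cv2.resize(im,None,fx=4,fy=4,interpolation=cv2.INTER_CUBIC)[:,:,::-1].copy()
cv2.imwrite('pics/g4.png',im)"
```

```text
eef_pos: [0.5218, -0.3907, 0.0701]
wrist_force: [-0.4, -0.6, 0.4]
width: 0.0426
eef_pos: [0.5227, -0.3914, 0.0113]
wrist_force: [-0.8, -0.8, 0.5]
width: 0.0761
eef_pos: [0.5221, -0.3909, 0.0036]
wrist_force: [-0.7, 1.6, -0.0]
width: 0.0926
t 5.67 tcp [ 0.5221 -0.3909  0.0036] yaw_y -85.4 zax [ 0.001 -0.    -1.   ] F [-0.7  1.6 -0. ] w 0.0926 q7 -0.84
```

View pics/g4.png

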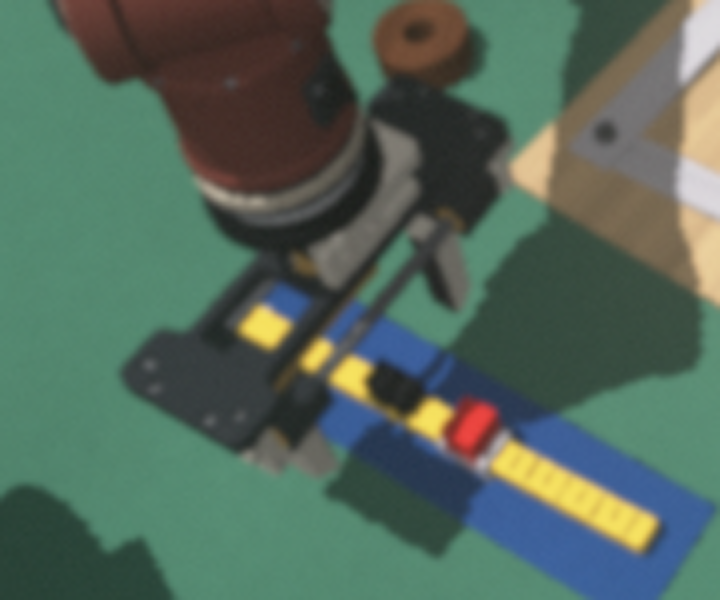

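```bash
for i in 1 ; do python3 -m pendant '[[0,0,0,0,0,-0.004,1],[0,0,0,0,0,-0.004,1],[0,0,0,0,0,0,1],[0,0,0,0,0,0,1]]'| grep -E 'pos|force'; python3 -m pendant '[[0,0,0,0,0,-0.003,1],[0,0,0,0,0,-0.003,1],[0,0,0,0,0,0,1],[0,0,0,0,0,0,1]]'| grep -E 'pos|force'; done
```

```text
eef_pos: [0.5214, -0.3904, -0.0055]
wrist_force: [0.6, -0.9, 0.8]
eef_pos: [0.5216, -0.3905, -0.0113]
wrist_force: [-0.0, -0.7, 0.1]
```

```bash
python3 -m pendant '[[0,0,0,0,0,-0.003,1],[0,0,0,0,0,-0.003,1],[0,0,0,0,0,0,1],[0,0,0,0,0,0,1]]'| grep -E 'pos|force';python3 -m pendant '[[0,0,0,0,0,-0.002,1],[0,0,0,0,0,-0.002,1],[0,0,0,0,0,0,1],[0,0,0,0,0,0,1]]'| grep -E 'pos|force'; python3 -m pendant '[[0,0,0,0,0,-0.002,1],[0,0,0,0,0,-0.002,1],[0,0,0,0,0,0,1],[0,0,0,0,0,0,1]]'| grep -E 'pos|force'
```

```text
eef_pos: [0.5216, -0.3905, -0.0173]
wrist_force: [-0.1, -0.6, -0.0]
eef_pos: [0.5216, -0.3906, -0.0212]
wrist_force: [0.7, -0.5, 0.7]
eef_pos: [0.5217, -0.3906, -0.0252]
wrist_force: [0.7, -0.2, 0.0]
```

```bash
for k in 1; do python3 -m pendant '[[0,0,0,0,0,-0.0015,1],[0,0,0,0,0,0,1]]'| grep -E 'pos|force';python3 -m pendant '[[0,0,0,0,0,-0.0015,1],[0,0,0,0,0,0,1]]'| grep -E 'pos|force'; python3 -m pendant '[[0,0,0,0,0,-0.0015,1],[0,0,0,0,0,0,1]]'| grep -E 'pos|force';python3 -m pendant '[[0,0,0,0,0,-0.0015,1],[0,0,0,0,0,0,1]]'| grep -E 'pos|force'; done
```

```text
eef_pos: [0.5217, -0.3906, -0.0267]
wrist_force: [-0.1, 0.6, -0.7]
eef_pos: [0.5217, -0.3906, -0.0282]
wrist_force: [0.5, 0.1, 0.7]
eef_pos: [0.5217, -0.3906, -0.0297]
wrist_force: [0.4, -0.3, 0.1]
eef_pos: [0.5216, -0.3906, -0.0313]
wrist_force: [-0.3, -0.0, -0.0]
```

```bash
python3 -c "
from h import *
st()
a=snapshot('scene')[230:380,100:280]; b=snapshot('top')[150:270,400:520]
a=cv2.resize(a,None,fx=2.6,fy=2.6,interpolation=cv2.INTER_CUBIC);b=cv2.resize(b,(390,390),interpolation=cv2.INTER_CUBIC)
p=get_state()['eef_pos']
im=np.hstack([a[:390],b])[:,:,::-1]
cv2.imwrite('pics/g5.png',im)"
```

```text
t 8.05 tcp [ 0.5216 -0.3906 -0.0313] yaw_y -85.4 zax [-0.  0. -1.] F [-0.3 -0.  -0. ] w 0.0929 q7 -0.83
```

View pics/g5.png

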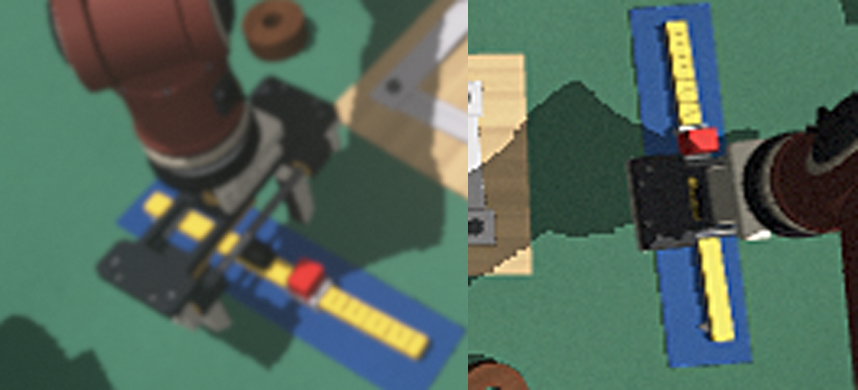

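```bash
python3 -m pendant '[[0,0,0,0,0,0.008,1],[0,0,0,0,0,0,0],[0,0,0,0,0,0,0],[0,0,0,0,0,0,0],[0,0,0,0,0,0,0],[0,0,0,0,0,0,0],[0,0,0,0,0,0,0],[0,0,0,0,0,0,0],[0,0,0,0,0,0,0],[0,0,0,0,0,0,0]]' 40; python3 -m pendant '[[0,0,0,0,0,0,0],[0,0,0,0,0,0,0],[0,0,0,0,0,0,0],[0,0,0,0,0,0,0]]' 40
```

```text
time: 8.98
eef_pos: [0.5218, -0.3907, -0.023]
eef_rot: [-0.0, 0.999, 0.04, -0.0]
wrist_force: [-0.1, 0.1, -0.8]
width: 0.0375
time: 9.32
eef_pos: [0.5218, -0.3904, -0.023]
eef_rot: [-0.0, 0.999, 0.04, -0.0]
wrist_force: [0.6, 2.0, 0.5]
width: 0.016
```

```bash
python3 -m pendant '[[0,0,0,0,0,0.02,0],[0,0,0,0,0,0.025,0],[0,0,0,0,0,0.025,0],[0,0,1.4,0.0026,0.0162,0,0],[0,0,1.4,0.0026,0.0162,0,0],[0,0,1.4,0.0026,0.0162,0,0],[0,0,1.4,0.0026,0.0162,0,0],[0,0,1.4,0.0026,0.0162,0,0],[0,0,1.4,0.0026,0.0162,0,0],[0,0,1.4,0.0026,0.0162,0,0]]' 50|grep -E 'pos|force|wid'; python3 -m pendant '[[0,0,1.4,0.0026,0.0162,0,0],[0,0,1.4,0.0026,0.0162,0,0],[0,0,1.4,0.0026,0.0162,0,0],[0,0,1.4,0.0026,0.0162,0,0],[0,0,1.4,0.0026,0.0162,0,0],[0,0,1.4,0.0026,0.0162,0,0],[0,0,1.4,0.0026,0.0162,0,0],[0,0,1.4,0.0026,0.0162,0,0],[0,0,1.4,0.0026,0.0162,0,0],[0,0,1.3,0.0024,0.0162,0,0]]'|grep -E 'pos|force|wid';python3 -m pendant '[[0,0,0,0,0,0,0],[0,0,0,0,0,0,0],[0,0,0,0,0,0,0]]';python3 -c "
from h import *
st()
a=snapshot('top')[140:260,290:440]; cv2.imwrite('pics/g6.png',cv2.resize(a,None,fx=4,fy=4,interpolation=cv2.INTER_CUBIC)[:,:,::-1])"
```

```text
eef_pos: [0.539, -0.2763, 0.0462]
wrist_force: [-0.7, -0.2, -3.0]
width: 0.0155
eef_pos: [0.565, -0.115, 0.0463]
wrist_force: [0.5, 0.0, -3.7]
width: 0.0154
time: 11.23
eef_pos: [0.5651, -0.1173, 0.0465]
eef_rot: [-0.0, 0.478, 0.878, -0.001]
wrist_force: [0.1, -2.6, -2.6]
width: 0.0155
t 11.23 tcp [ 0.5651 -0.1173  0.0465] yaw_y 32.8 zax [-0.002 -0.002 -1.   ] F [ 0.1 -2.6 -2.6] w 0.0155 q7 0.32
```

View pics/g6.png

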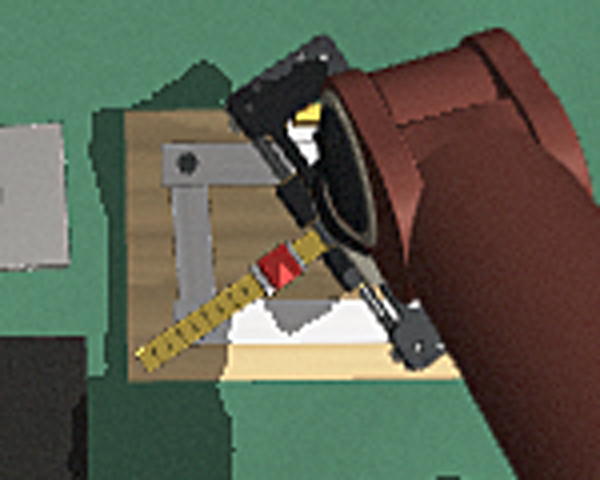

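Rule held over the frame; beam end near crop (148,360), slide block at (280,266), heading roughly along the red diagonal. Compare with the calculation.

```bash
python3 -c "
from h import *
im=snapshot('top');hsv=cv2.cvtColor(im,cv2.COLOR_RGB2HSV)
x0,y0,x1,y1=318,195,372,237
h,s,v=[hsv[y0:y1,x0:x1][...,i].astype(int) for i in range(3)]
m=(h>20)&(h<33)&(s>170)
ys,xs=np.nonzero(m); print(len(xs))
P=np.array([unproj('top',(x+x0,y+y0),.0875)[:2] for x,y in zip(xs,ys)])
for _ in range(3):
  c=np.median(P,0) if _==0 else P.mean(0);u=np.linalg.svd(P-c)[2][0];u*=np.sign(u[1]);d=(P-c)@[-u[1],u[0]];P=P[abs(d)<.012]
t=(P-c)@u;e=c+u*t.max();print('u',u,np.degrees(np.arctan2(u[1],u[0])),'end',e,len(P))
p=get_state()['eef_pos'][:2]; a=np.radians(122.9);w=np.array([np.cos(a),np.sin(a)])
print('exp',p+.155*w, 'rel end-tcp along',(e-p)@u,'lat',(e-p)@[-u[1],u[0]])
r=(h<8)&(s>150)&(v>90);ys,xs=np.nonzero(r);q=unproj('top',(xs.mean()+x0,ys.mean()+y0),.0725+.03);print('red blk',len(xs),q,(q[:2]-p)@u)
np.save('m.npy',m)
"
```

```text
11
u [-0.41725939  0.90878743] 114.6616821292034 end [ 0.50768126 -0.02320007] 11
exp [0.48105026 0.01256523] rel end-tcp along 0.10978540631018568 lat 0.012931571399674088
red blk 64 [ 0.53834984 -0.07757998  0.1025    ] 0.04756887788076645
```

```bash
python3 -c "
from h import *
p=get_state()['eef_pos'][:2]
a=unproj('top',(326,230.3),.0875)[:2];b=unproj('top',(351,213.8),.0875)[:2];u=(a-b)/np.linalg.norm(a-b)
print(a,np.degrees(np.arctan2(u[1],u[0])),(a-p)@u,(a-p)@[-u[1],u[0]])
c=unproj('top',(360.2,206.5),.1075)[:2];print('blk',c,(c-p)@u,(c-p)@[-u[1],u[0]])
for z in (.07,.0875,.1): print(z, proj('top',[.48105,.01256,z]))
"
```

```text
[0.48071069 0.01001852] 121.67011611368497 0.15297511214882725 0.0049530002429531705
blk [ 0.53737962 -0.07749037] 0.048744837760843596 0.0026675179796210625
0.07 [324.98172886 230.33642139]
0.0875 [324.99962224 230.19539055]
0.1 [325.01280496 230.09148816]
```

```bash
python3 -m pendant '[[0,0,0,0.0016,0.001,-0.02,0],[0,0,0,0,0,-0.02,0],[0,0,0,0,0,-0.01,0],[0,0,0,0,0,-0.004,0],[0,0,0,0,0,0,0],[0,0,0,0,0,0,0]]'|grep -E 'pos|force|wid'; python3 -m pendant '[[0,0,0,0,0,-0.002,0],[0,0,0,0,0,0,0],[0,0,0,0,0,0,0]]'|grep -E 'pos|force|wid';python3 -m pendant '[[0,0,0,0,0,-0.0015,0],[0,0,0,0,0,0,0],[0,0,0,0,0,0,0]]'|grep -E 'pos|force|wid'; python3 -m pendant '[[0,0,0,0,0,-0.001,0],[0,0,0,0,0,0,0],[0,0,0,0,0,0,0]]'|grep -E 'pos|force|wid'
```

```text
eef_pos: [0.5679, -0.1146, -0.0065]
wrist_force: [-0.2, 0.1, -3.2]
width: 0.0156
eef_pos: [0.5678, -0.1144, -0.0083]
wrist_force: [-0.7, -0.1, -2.9]
width: 0.0161
eef_pos: [0.5673, -0.1143, -0.0104]
wrist_force: [0.6, 0.2, -2.4]
width: 0.0155
eef_pos: [0.5676, -0.1143, -0.011]
wrist_force: [-0.3, -0.5, 1.9]
width: 0.0157
```

```bash
python3 -m pendant '[[0,0,0,-0.0015,-0.001,0.0005,0],[0,0,0,-0.0016,0.0025,0,0],[0,0,0,-0.0016,0.0025,0,0],[0,0,0,0,0,0,0],[0,0,0,0,0,0,0]]'|grep -E 'pos|force|wid'; python3 -m pendant '[[0,0,0,-0.001,0.0017,0,0],[0,0,0,0,0,0,0],[0,0,0,0,0,0,0]]'|grep -E 'pos|force|wid';python3 -m pendant '[[0,0,0,-0.001,0.0017,0,0],[0,0,0,0,0,0,0],[0,0,0,0,0,0,0]]'|grep -E 'pos|force|wid'
```

```text
eef_pos: [0.5623, -0.1095, -0.011]
wrist_force: [-0.9, 1.4, -1.0]
width: 0.0157
eef_pos: [0.5617, -0.1085, -0.011]
wrist_force: [-0.6, -0.4, -1.6]
width: 0.0158
eef_pos: [0.5613, -0.1082, -0.0109]
wrist_force: [1.7, -3.3, -3.2]
width: 0.0155
```

```bash
python3 -m pendant '[[0,0,0,0,0,0,0.5],[0,0,0,0,0,0,0.5],[0,0,0,0,0,0,0.5],[0,0,0,0,0,0,0.5],[0,0,0,0,0,0,0.5],[0,0,0,0,0,0.008,0.5],[0,0,0,-0.0133,0.0205,0,0.5],[0,0,0,-0.0134,0.0206,0,0.5],[0,0,0,0,0,0,0.5],[0,0,0,0,0,0,0.5]]'|grep -E 'pos|force|wid';python3 -c "
from h import *
st()
a=snapshot('scene')[190:310,220:370]; cv2.imwrite('pics/g7.png',cv2.resize(a,None,fx=4,fy=4,interpolation=cv2.INTER_CUBIC)[:,:,::-1])"
```

```text
eef_pos: [0.5338, -0.0642, -0.0022]
wrist_force: [0.1, -0.3, 0.4]
width: 0.0465
t 14.33 tcp [ 0.5338 -0.0642 -0.0022] yaw_y 33.2 zax [ 0.     0.001 -1.   ] F [ 0.1 -0.3  0.4] w 0.0465 q7 0.17
```

View pics/g7.png

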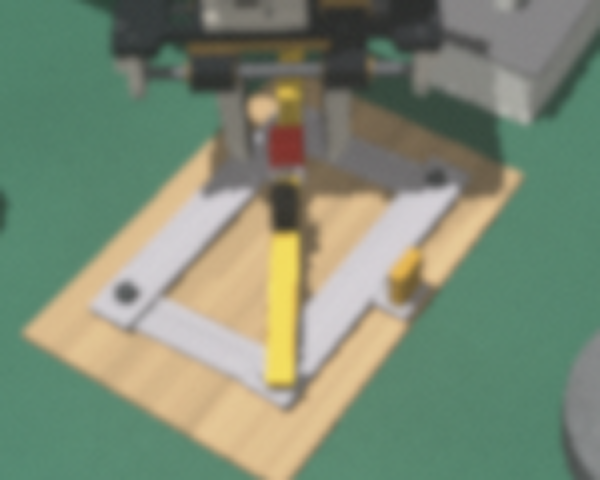

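The picture shows the beam over the far right bolt (280,385) and the fingers straddling the red slide block (287,145). Closing lightly and running the slide out.

```bash
python3 -m pendant '[[0,0,0,0,0,0,0.1],[0,0,0,0,0,0,0.1],[0,0,0,0,0,0,0.1],[0,0,0,0,0,0,0.1],[0,0,0,0,0,0,0.1],[0,0,0,0,0,0,0.1]]' 6|grep -E 'pos|force|wid';python3 -m pendant '[[0,0,0,-0.003,0.0045,0,0.1],[0,0,0,-0.003,0.0045,0,0.1],[0,0,0,-0.003,0.0045,0,0.1],[0,0,0,0,0,0,0.1],[0,0,0,0,0,0,0.1]]'|grep -E 'pos|force|wid';python3 -m pendant '[[0,0,0,-0.0011,0.0017,0,0.1],[0,0,0,0,0,0,0.1],[0,0,0,0,0,0,0.1]]'|grep -E 'pos|force|wid';python3 -m pendant '[[0,0,0,-0.0011,0.0017,0,0.1],[0,0,0,0,0,0,0.1],[0,0,0,0,0,0,0.1]]'|grep -E 'pos|force|wid'
```

```text
eef_pos: [0.5341, -0.0662, -0.0031]
wrist_force: [-0.5, -1.4, 0.6]
width: 0.0219
eef_pos: [0.5243, -0.0513, -0.003]
wrist_force: [0.4, -0.6, -1.2]
width: 0.0218
eef_pos: [0.5237, -0.0505, -0.003]
wrist_force: [-0.8, 1.3, -0.5]
width: 0.0221
eef_pos: [0.5226, -0.0488, -0.003]
wrist_force: [0.2, 0.2, -1.4]
width: 0.0219
```

```bash
for i in 1; do python3 -m pendant '[[0,0,0,-0.0008,0.0013,0,0.1],[0,0,0,0,0,0,0.1],[0,0,0,0,0,0,0.1]]'|grep -E 'pos|force';python3 -m pendant '[[0,0,0,-0.0008,0.0013,0,0.1],[0,0,0,0,0,0,0.1],[0,0,0,0,0,0,0.1]]'|grep -E 'pos|force';python3 -m pendant '[[0,0,0,-0.0008,0.0013,0,0.1],[0,0,0,0,0,0,0.1],[0,0,0,0,0,0,0.1]]'|grep -E 'pos|force';python3 -m pendant '[[0,0,0,-0.0008,0.0013,0,0.1],[0,0,0,0,0,0,0.1],[0,0,0,0,0,0,0.1]]'|grep -E 'pos|force|wid'; done
```

```text
eef_pos: [0.5218, -0.0475, -0.003]
wrist_force: [0.1, 0.4, -2.1]
eef_pos: [0.5209, -0.0462, -0.003]
wrist_force: [-0.3, -0.6, -2.5]
eef_pos: [0.5206, -0.0455, -0.003]
wrist_force: [1.7, -1.5, -3.0]
eef_pos: [0.5205, -0.0454, -0.003]
wrist_force: [3.1, -4.0, -5.1]
width: 0.0218
```

```bash
python3 -m pendant '[[0,0,0,0,0,0,0.5],[0,0,0,0,0,0,0.5],[0,0,0,0,0,0,0.5],[0,0,0,0,0,0,0.5],[0,0,0,0,0,0,0.5],[0,0,0,0,0,0.0,0.5],[0,0,0,0,0,0,0.5],[0,0,0,0,0,0,0.5]]'|grep -E 'pos|force|wid|tim'; python3 -c "
from h import *
a=snapshot('top')[160:250,310:420]; b=snapshot('scene')[190:310,240:370];print(pinpoint('scene','rule_hook')[:1],pinpoint('scene','slide_tip')[:1],pinpoint('top','slide_tip')[:1])
a=cv2.resize(a,None,fx=3.6,fy=3.6,interpolation=cv2.INTER_CUBIC);b=cv2.resize(b,(400,324),interpolation=cv2.INTER_CUBIC)
cv2.imwrite('pics/g8.png',np.hstack([a[:324],b])[:,:,::-1])"
```

```text
time: 17.47
eef_pos: [0.5196, -0.0436, -0.0029]
wrist_force: [0.4, -1.1, -0.2]
width: 0.0466
[{'centre': [0.6149, -0.1958, 0.0217], 'score': 0.71}] [] []
```

View pics/g8.png

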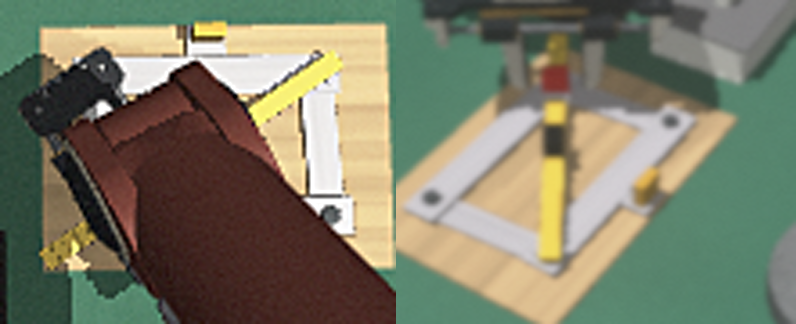

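Step 1 looks seated: hook over the far right bolt at (550,260), slide out to the red bolt. Back to the handle.

```bash
python3 -m pendant '[[0,0,0,0.0139,-0.0215,0,0.5],[0,0,0,0.0139,-0.0215,0,0.5],[0,0,0,0.0139,-0.0216,0,0.5],[0,0,0,0,0,-0.008,0.5],[0,0,0,0,0,0,0.5],[0,0,0,0,0,0,0],[0,0,0,0,0,0,0],[0,0,0,0,0,0,0],[0,0,0,0,0,0,0],[0,0,0,0,0,0,0]]' 50|grep -E 'pos|force|wid';python3 -m pendant '[[0,0,0,0,0,0,0],[0,0,0,0,0,0,0],[0,0,0,0,0,0,0]]'|grep -E 'pos|force|wid'
```

```text
eef_pos: [0.5613, -0.1075, -0.0106]
wrist_force: [-0.5, -0.6, -0.7]
width: 0.0176
eef_pos: [0.5611, -0.1077, -0.0107]
wrist_force: [-1.4, 1.3, 2.3]
width: 0.0156
```

```bash
python3 -m pendant '[[0,0,0,0,0,0.02,0],[0,0,0,0,0,0.02,0],[0,0,0,0,0,0.015,0],[0,0,0,0,0,0,0]]'|grep -E 'pos|force|wid';python3 -m pendant '[[0,0,-1.318,-0.0005,-0.0012,0,0],[0,0,-1.318,-0.0005,-0.0012,0,0],[0,0,-1.318,-0.0005,-0.0012,0,0],[0,0,-1.318,-0.0005,-0.0012,0,0],[0,0,-1.318,-0.0005,-0.0012,0,0],[0,0,-1.318,-0.0005,-0.0012,0,0],[0,0,-1.318,-0.0005,-0.0012,0,0],[0,0,-1.318,-0.0005,-0.0012,0,0],[0,0,-1.318,-0.0005,-0.0013,0,0],[0,0,-1.318,-0.0003,-0.0013,0,0]]'|grep -E 'pos|force|wid';python3 -m pendant '[[0,0,0,0,0,0,0],[0,0,0,0,0,0,0],[0,0,0,0,0,0,0]]'|grep -E 'wid'; python3 -c "
from h import *
st()"
```

```text
eef_pos: [0.5633, -0.1086, 0.0463]
wrist_force: [0.0, 0.3, -3.8]
width: 0.0151
eef_pos: [0.555, -0.1206, 0.0423]
wrist_force: [0.2, 0.0, -3.0]
width: 0.0157
width: 0.0158
t 20.22 tcp [ 0.5558 -0.1203  0.0432] yaw_y -32.7 zax [-0.002  0.    -1.   ] F [-0.5  0.2 -3.7] w 0.0158 q7 -0.55
```

```bash
python3 -m pendant '[[0,0,0,0.0003,0,-0.02,0],[0,0,0,0,0,-0.02,0],[0,0,0,0,0,-0.01,0],[0,0,0,0,0,0,0],[0,0,0,0,0,0,0]]'|grep -E 'pos|force|wid';python3 -m pendant '[[0,0,0,0,0,-0.0025,0],[0,0,0,0,0,0,0],[0,0,0,0,0,0,0]]'|grep -E 'pos|force|wid';python3 -m pendant '[[0,0,0,0,0,-0.0012,0],[0,0,0,0,0,0,0],[0,0,0,0,0,0,0]]'|grep -E 'pos|force|wid'
```

```text
eef_pos: [0.5565, -0.1204, -0.0064]
wrist_force: [0.2, 0.5, -2.2]
width: 0.0155
eef_pos: [0.5574, -0.1206, -0.0077]
wrist_force: [-0.3, -0.9, -2.6]
width: 0.0159
eef_pos: [0.5569, -0.1205, -0.0094]
wrist_force: [-0.1, 0.7, -3.1]
width: 0.0157
```

```bash
python3 -m pendant '[[0,0,0,-0.0007,0.0005,-0.0012,0],[0,0,0,0,0,0,0],[0,0,0,0,0,0,0]]'|grep -E 'pos|force|wid';python3 -m pendant '[[0,0,0,0.0019,0.0029,0,0],[0,0,0,0.0014,0.0021,0,0],[0,0,0,0,0,0,0],[0,0,0,0,0,0,0]]'|grep -E 'pos|force|wid';python3 -m pendant '[[0,0,0,0.0009,0.0013,0,0],[0,0,0,0,0,0,0],[0,0,0,0,0,0,0]]'|grep -E 'pos|force|wid';python3 -m pendant '[[0,0,0,0.0009,0.0013,0,0],[0,0,0,0,0,0,0],[0,0,0,0,0,0,0]]'|grep -E 'pos|force|wid'
```

```text
eef_pos: [0.5565, -0.1202, -0.0106]
wrist_force: [-0.4, 0.6, -2.7]
width: 0.0157
eef_pos: [0.56, -0.1144, -0.0106]
wrist_force: [0.0, -0.6, 0.3]
width: 0.0157
eef_pos: [0.5602, -0.1141, -0.0106]
wrist_force: [-0.8, -0.9, 2.6]
width: 0.0153
eef_pos: [0.5606, -0.1135, -0.0107]
wrist_force: [-2.5, -3.2, 4.9]
width: 0.0158
```

```bash
python3 -m pendant '[[0,0,0,0,0,0.0006,0],[0,0,0,0,0,0,0],[0,0,0,0,0,0,0]]'|grep -E 'pos|force|wid';python3 -m pendant '[[0,0,0,0,0,0,0.5],[0,0,0,0,0,0,0.5],[0,0,0,0,0,0,0.5],[0,0,0,0,0,0,0.5],[0,0,0,0,0,0,0.5],[0,0,0,0,0,0.008,0.5],[0,0,0,0.0138,0.0211,0,0.5],[0,0,0,0.0138,0.0211,0,0.5],[0,0,0,0.0138,0.0211,0,0.5],[0,0,0,0,0,0,0.5]]'|grep -E 'pos|force|wid';python3 -c "
from h import *
st()
a=snapshot('scene')[190:310,220:370]; b=snapshot('top')[150:250,300:425]
cv2.imwrite('pics/g9.png',np.hstack([cv2.resize(a,(400,320),interpolation=cv2.INTER_CUBIC),cv2.resize(b,(400,320),interpolation=cv2.INTER_CUBIC)])[:,:,::-1])"
```

```text
eef_pos: [0.5605, -0.1126, -0.0106]
wrist_force: [-2.1, -3.4, 0.8]
width: 0.0161
eef_pos: [0.6065, -0.0411, -0.0011]
wrist_force: [0.1, 0.8, 0.9]
width: 0.0463
t 23.3 tcp [ 0.6065 -0.0411 -0.0011] yaw_y -32.4 zax [ 0.006  0.006 -1.   ] F [0.1 0.8 0.9] w 0.0463 q7 -0.67
```

View pics/g9.png

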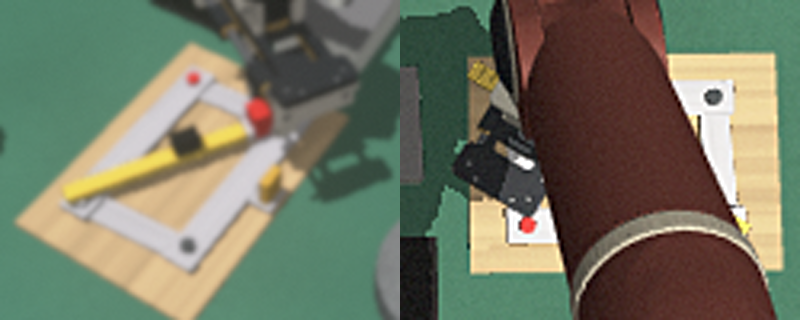

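The hook end sits on the near right bolt (80,195 in the left half) and the jaws straddle the slide block (258,115). Closing and running out.

```bash
python3 -m pendant '[[0,0,0,0,0,0,0.1],[0,0,0,0,0,0,0.1],[0,0,0,0,0,0,0.1],[0,0,0,0,0,0,0.1],[0,0,0,0,0,0,0.1],[0,0,0,0,0,0,0.1],[0,0,0,0,0,0,0.1]]' 6|grep -E 'pos|force|wid';python3 -m pendant '[[0,0,0,0.0022,0.0034,0,0.1],[0,0,0,0.0022,0.0034,0,0.1],[0,0,0,0,0,0,0.1],[0,0,0,0,0,0,0.1]]'|grep -E 'pos|force|wid';python3 -m pendant '[[0,0,0,0.0008,0.0013,0,0.1],[0,0,0,0,0,0,0.1],[0,0,0,0,0,0,0.1]]'|grep -E 'pos|force|wid';python3 -m pendant '[[0,0,0,0.0008,0.0013,0,0.1],[0,0,0,0,0,0,0.1],[0,0,0,0,0,0,0.1]]'|grep -E 'pos|force|wid'
```

```text
eef_pos: [0.6023, -0.0494, -0.0022]
wrist_force: [-0.8, 0.7, 1.4]
width: 0.0217
eef_pos: [0.6077, -0.0412, -0.0022]
wrist_force: [0.3, 0.1, 1.0]
width: 0.0217
eef_pos: [0.608, -0.0407, -0.0022]
wrist_force: [1.9, 1.0, 1.1]
width: 0.0218
eef_pos: [0.6084, -0.0401, -0.0022]
wrist_force: [-1.2, -0.1, 1.5]
width: 0.022
```

```bash
python3 -m pendant '[[0,0,0,0.0008,0.0013,0,0.1],[0,0,0,0,0,0,0.1],[0,0,0,0,0,0,0.1]]'|grep -E 'pos|force|wid';python3 -m pendant '[[0,0,0,0.0008,0.0013,0,0.1],[0,0,0,0,0,0,0.1],[0,0,0,0,0,0,0.1]]'|grep -E 'pos|force|wid';python3 -m pendant '[[0,0,0,0,0,0,0.1],[0,0,0,0,0,0,0.1],[0,0,0,0,0,0,0.1]]'|grep -E 'pos|force|wid'
```

```text
eef_pos: [0.6085, -0.0399, -0.0023]
wrist_force: [-2.7, -3.3, 3.7]
width: 0.0218
eef_pos: [0.6086, -0.0396, -0.0024]
wrist_force: [-3.9, -3.5, 4.6]
width: 0.0219
eef_pos: [0.6086, -0.0396, -0.0024]
wrist_force: [-3.1, -4.9, 3.5]
width: 0.0216
```

```bash
python3 -m pendant '[[0,0,0,0,0,0,0.5],[0,0,0,0,0,0,0.5],[0,0,0,0,0,0,0.5],[0,0,0,0,0,0,0.5],[0,0,0,0,0,0,0.5],[0,0,0,0,0,0.0,0.5],[0,0,0,0,0,0,0.5],[0,0,0,0,0,0,0.5]]'|grep -E 'pos|force|wid|tim';python3 -m pendant '[[0,0,0,-0.0162,-0.0248,0,0.5],[0,0,0,-0.0162,-0.0248,0,0.5],[0,0,0,-0.0162,-0.0248,0,0.5],[0,0,0,0,0,-0.008,0.5],[0,0,0,0,0,0,0.5],[0,0,0,0,0,0,0],[0,0,0,0,0,0,0],[0,0,0,0,0,0,0],[0,0,0,0,0,0,0],[0,0,0,0,0,0,0]]' 50|grep -E 'pos|force|wid';python3 -m pendant '[[0,0,0,0,0,0,0],[0,0,0,0,0,0,0],[0,0,0,0,0,0,0]]'|grep -E 'pos|force|wid'
```

```text
time: 26.23
eef_pos: [0.6103, -0.0369, -0.0023]
wrist_force: [-0.9, -0.1, 0.1]
width: 0.0467
eef_pos: [0.5621, -0.1106, -0.0101]
wrist_force: [-0.0, -0.1, 0.7]
width: 0.0172
eef_pos: [0.5621, -0.1107, -0.0101]
wrist_force: [0.8, 1.1, -0.5]
width: 0.0155
```

```bash
python3 -c "
from h import *
im=snapshot('scene')
for q in ('rule','rule_hook','slide_tip','bolt_near_right','bolt_far_left','bolt_red'):
  for d in pinpoint('scene',q)[:2]: print(q,np.round(d['centre'],4),round(d['score'],2))
hsv=cv2.cvtColor(im,cv2.COLOR_RGB2HSV);h,s,v=[hsv[190:310,220:370][...,i].astype(int) for i in range(3)]
m=((s>120)&((h<8)|(h>172))&(v>100)).astype(np.uint8);n,l,S,c=cv2.connectedComponentsWithStats(m)
for i in range(1,n):
  if S[i,4]>6: print(c[i]+[220,190],S[i,4],unproj('scene',c[i]+[220,190],.02),unproj('scene',c[i]+[220,190],.05))
"
```

```text
rule [ 0.569  -0.1003  0.0176] 0.74
rule_hook [ 0.5052 -0.1992  0.0225] 0.57
rule_hook [ 0.6229 -0.024   0.023 ] 0.3
slide_tip [ 0.6149 -0.0236  0.0172] 0.69
bolt_near_right [ 0.504  -0.1953  0.0249] 0.77
bolt_near_right [0.5935 0.1268 0.039 ] 0.19
bolt_far_left [ 0.623  -0.0248  0.021 ] 0.82
bolt_far_left [ 0.6032  0.2975 -0.0017] 0.37
[322.11688312 231.48051948] 77 [ 0.60101737 -0.0228467   0.02      ] [ 0.61454098 -0.04556593  0.05      ]
```

```bash
python3 -m pendant '[[0,0,0,0,0,0.025,0],[0,0,0,0,0,0.025,0],[0,0,0,0,0,0.02,0],[0,0,0,0,0,0,0]]' 50|grep -E 'pos|force|wid';python3 -m pendant '[[0,0,-1.056,-0.0037,-0.028,0,0],[0,0,-1.056,-0.0037,-0.028,0,0],[0,0,-1.056,-0.0037,-0.028,0,0],[0,0,-1.056,-0.0037,-0.028,0,0],[0,0,-1.056,-0.0037,-0.028,0,0],[0,0,-1.056,-0.0037,-0.028,0,0],[0,0,-1.056,-0.0037,-0.028,0,0],[0,0,-1.056,-0.0037,-0.028,0,0],[0,0,-1.056,-0.0035,-0.028,0,0],[0,0,-1.056,-0.0035,-0.028,0,0]]'|grep -E 'pos|force|wid';python3 -m pendant '[[0,0,0,0,0,0,0],[0,0,0,0,0,0,0],[0,0,0,0,0,0,0],[0,0,0,0,0,-0.025,0],[0,0,0,0,0,-0.025,0],[0,0,0,0,0,-0.025,0],[0,0,0,0,0,-0.004,0],[0,0,0,0,0,0,0]]'|grep -E 'pos|force|wid'
```

```text
eef_pos: [0.5635, -0.1131, 0.0627]
wrist_force: [0.5, -1.3, -3.1]
width: 0.0159
eef_pos: [0.5222, -0.3924, 0.0571]
wrist_force: [0.8, 0.3, -4.5]
width: 0.0156
eef_pos: [0.5248, -0.3887, -0.0208]
wrist_force: [0.0, 0.1, -3.2]
width: 0.0159
```

```bash
python3 -m pendant '[[0,0,0,0,0,-0.002,0],[0,0,0,0,0,0,0],[0,0,0,0,0,0,0.5],[0,0,0,0,0,0,0.5],[0,0,0,0,0,0,0.5],[0,0,0,0,0,0,0.5],[0,0,0,0,0,0,0.5],[0,0,0,0,0,0,0.5],[0,0,0,0,0,0.04,0.7],[0,0,0,0,0,0.04,0.7]]'|grep -E 'pos|force|wid';python3 -m pendant '[[0,0,-0.116,0.0123,0.028,0,0.7],[0,0,-0.116,0.0123,0.028,0,0.7],[0,0,-0.116,0.0123,0.028,0,0.7],[0,0,-0.116,0.0123,0.028,0,0.7],[0,0,-0.116,0.0123,0.028,0,0.7],[0,0,-0.116,0.0123,0.028,0,0.7],[0,0,-0.116,0.0123,0.028,0,0.7],[0,0,-0.116,0.0123,0.028,0,0.7],[0,0,-0.116,0.0123,0.028,0,0.7],[0,0,-0.116,0.0123,0.028,0,0.7]]'|grep -E 'pos|force|wid';python3 -m pendant '[[0,0,0,0,0,0,0.7],[0,0,0,0,0,0,0.7],[0,0,0,0,0,0,0.7]]'|grep -E 'pos|force|wid'; python3 -c "
from h import *
st()
im=snapshot('top');hsv=cv2.cvtColor(im,cv2.COLOR_RGB2HSV)
h,s,v=[hsv[145:265,445:492][...,i] for i in range(3)]
m=(s>120)&(h>18)&(h<36)&(v>120); ys,xs=np.nonzero(m); P=np.array([unproj('top',(x+445,y+145),.018)[:2] for x,y in zip(xs,ys)])
c=P.mean(0);u=np.linalg.svd(P-c)[2][0];u=u*np.sign(u[0]);t=(P-c)@u;print('axis',u,'ends',c+u*t.min(),c+u*t.max())
print(pinpoint('top','rule_mat')[:1],pinpoint('top','rule')[:1])"
```

```text
eef_pos: [0.5228, -0.3898, 0.0564]
wrist_force: [1.2, -1.5, -0.3]
width: 0.055
eef_pos: [0.6485, -0.11, 0.0589]
wrist_force: [1.0, 0.6, -0.6]
width: 0.0652
eef_pos: [0.6475, -0.1126, 0.0587]
wrist_force: [-0.7, -0.9, 0.2]
width: 0.065
t 31.42 tcp [ 0.6475 -0.1126  0.0587] yaw_y -91.5 zax [-0.001 -0.001 -1.   ] F [-0.7 -0.9  0.2] w 0.065 q7 -1.36
axis [0.99739804 0.0720912 ] ends [ 0.40659676 -0.39897642] [ 0.67615476 -0.37949296]
[{'centre': [0.5389, -0.3828, -0.0034], 'score': 0.75}] [{'centre': [0.5369, -0.3892, 0.0013], 'score': 0.73}]
```

```bash
python3 -m pendant '[[0,0,0,0,0.003,-0.03,0.7],[0,0,0,0,0,-0.02,0.7],[0,0,0,0,0,-0.013,0.7],[0,0,0,0,0,0,0.7],[0,0,0,0,0,0,0.4],[0,0,0,0,0,0,0.2],[0,0,0,0,0,0,0.2],[0,0,0,0,0,0,0.2],[0,0,0,0,0,0,0.2],[0,0,0,0,0,0,0.2]]' 4|grep -E 'pos|force|wid';python3 -m pendant '[[0,0,0,0,0,0,0.2],[0,0,0,0,0,0,0.2],[0,0,0,0,0,0,0.2],[0,0,0,0,0,0,0.2]]' 4|grep -E 'pos|force|wid'
```

```text
eef_pos: [0.6484, -0.1085, -0.0035]
wrist_force: [-0.5, 0.0, -0.2]
width: 0.0297
eef_pos: [0.6483, -0.1078, -0.0038]
wrist_force: [-1.6, 1.6, 2.8]
width: 0.024
```

```bash
python3 -m pendant '[[0,0,0,0,0,0,0.2],[0,0,0,0,0,0,0.2],[0,0,0,0,0,0,0.2]]' 30|grep -E 'pos|force|wid';python3 -m pendant '[[0,0,0,0,-0.002,0,0.2],[0,0,0,0,-0.002,0,0.2],[0,0,0,0,-0.002,0,0.2],[0,0,0,0,0,0,0.2],[0,0,0,0,0,0,0.2],[0,0,0,0,0,0,0.2]]' 30|grep -E 'pos|force|wid'
```

```text
eef_pos: [0.6483, -0.1078, -0.0039]
wrist_force: [-0.9, 1.7, 4.6]
width: 0.0239
eef_pos: [0.6482, -0.1093, -0.0039]
wrist_force: [-1.6, 7.5, 6.3]
width: 0.0232
```

```bash
python3 -m pendant '[[0,0,0,0,-0.002,0,0.2],[0,0,0,0,-0.002,0,0.2],[0,0,0,0,-0.002,0,0.2],[0,0,0,0,0,0,0.2],[0,0,0,0,0,0,0.2],[0,0,0,0,0,0,0.2]]' 30|grep -E 'pos|force|wid'
```

```text
eef_pos: [0.6481, -0.115, -0.0039]
wrist_force: [-1.4, 8.0, 6.5]
width: 0.0233
```

```bash
python3 -m pendant '[[0,0,0,0,0,0,0.6],[0,0,0,0,0,0,0.6],[0,0,0,0,0,0,0.6],[0,0,0,0,0,0,0.6],[0,0,0,0,0,0,0.6],[0,0,0,0,0,0,0.6],[0,0,0,0,0,0.037,0.6],[0,0,0,0,0,0.037,0.6],[0,0,1.34,-0.0039,0.017,0,0.6],[0,0,1.34,-0.0039,0.017,0,0.6]]'|grep -E 'pos|force|wid';python3 -m pendant '[[0,0,1.34,-0.0039,0.017,0,0.6],[0,0,1.34,-0.0039,0.017,0,0.6],[0,0,1.34,-0.0039,0.017,0,0.6],[0,0,1.34,-0.0039,0.017,0,0.6],[0,0,1.34,-0.0039,0.017,0,0.6],[0,0,1.34,-0.0039,0.017,0,0.6],[0,0,1.34,-0.0039,0.017,0,0.6],[0,0,1.34,-0.0039,0.017,0,0.6],[0,0,1.34,-0.0039,0.017,0,0.6],[0,0,1.34,-0.0039,0.017,0,0.6]]'|grep -E 'pos|force|wid';python3 -m pendant '[[0,0,1.34,-0.0039,0.017,0,0.6],[0,0,1.34,-0.0039,0.017,0,0.6],[0,0,0,0,0,0,0.6],[0,0,0,0,0,0,0.6],[0,0,0,0,0,0,0.6]]'|grep -E 'pos|force|wid'
cat > bolts.py <<'E'
from h import *
im=snapshot('top');hsv=cv2.cvtColor(im,cv2.COLOR_RGB2HSV);h,s,v=[hsv[...,i].astype(int) for i in range(3)]
def near(P,m,z=.02,rad=7):
    u=proj('top',P); yy,xx=np.mgrid[:400,:640]; k=m&(np.hypot(xx-u[0],yy-u[1])<rad); ys,xs=np.nonzero(k)
    return unproj('top',(xs.mean(),ys.mean()),z)[:2],len(xs)
red=(s>120)&((h<8)|(h>172))&(v>120)
R_,a=near((.5094,-.0279,.02),red); NR,b=near((.5066,-.1965,.02),v<110,rad=4.5)
out=[]
for y in (-.0285,-.198):
    out.append(near((.618,y,.02),v<110,rad=4.5))
FL,FR=out[0][0],out[1][0]
print('R',R_,'NR',NR,'FL',FL,'FR',FR,a,b,out[0][1],out[1][1])
D1=np.linalg.norm(R_-FR);D2=np.linalg.norm(NR-FL);print('D1,D2,off',D1,D2,(D2**2-D1**2)/.68)
E
python3 bolts.py; python3 -c "from h import *;st()"
```

```text
eef_pos: [0.6424, -0.0892, 0.0728]
wrist_force: [-0.6, 0.4, -0.2]
width: 0.0561
eef_pos: [0.6011, 0.0835, 0.0697]
wrist_force: [0.7, 0.4, 0.2]
width: 0.0555
eef_pos: [0.5939, 0.1153, 0.0695]
wrist_force: [0.1, -0.3, 0.8]
width: 0.0561
R [ 0.50941739 -0.02789708] NR [ 0.50672742 -0.19622769] FL [ 0.61925583 -0.02953033] FR [ 0.61533668 -0.19856079] 17 22 21 22
D1,D2,off 0.20086064290270148 0.20112347525254287 0.0001553741623142117
t 36.12 tcp [0.594  0.115  0.0696] yaw_y 2.1 zax [ 0.    -0.002 -1.   ] F [-0.6  0.3 -0.3] w 0.056 q7 -0.43
```

Bolts now give D1 = 200.9 and D2 = 201.1 mm, so the rail is square. On to the lids.

```bash
python3 -m pendant '[[0,0,0,-0.0005,0.008,-0.022,0.6],[0,0,0,0,0,-0.022,0.6],[0,0,0,0,0,0,0.3],[0,0,0,0,0,0,0],[0,0,0,0,0,0,0],[0,0,0,0,0,0,0],[0,0,0,0,0,0,0],[0,0,0,0,0,0,0],[0,0,0,0,0,0,0],[0,0,0,0,0,0,0]]' 30|grep -E 'pos|force|wid';python3 -m pendant '[[0,0,0,0,0,0.02,0],[0,0,0,0,0,0.03,0],[0,0,0,0,0,0,0],[0,0,0,-0.0364,0,0,0],[0,0,0,-0.0364,0,0,0],[0,0,0,-0.0364,0,0,0],[0,0,0,-0.0363,0,0,0],[0,0,0,0,0,0,0],[0,0,0,0,0,0,0]]'|grep -E 'pos|force|wid'
cat > tub.py <<'E'
from h import *
import sys
x,y,n=float(sys.argv[1]),float(sys.argv[2]),sys.argv[3]
st()
u=proj('top',(x,y,.02)); c=[int(a) for a in u]; b=snapshot('top')[c[1]-30:c[1]+30,c[0]-30:c[0]+30]
u=proj('scene',(x,y,.03)); c=[int(a) for a in u]; a=snapshot('scene')[c[1]-40:c[1]+40,c[0]-40:c[0]+40]
cv2.imwrite('pics/'+n+'.png',np.hstack([cv2.resize(b,(380,380),interpolation=cv2.INTER_CUBIC),cv2.resize(a,(380,380),interpolation=cv2.INTER_CUBIC)])[:,:,::-1])
for cam in ('top','scene'):
  for q in ('block_0','collar','mop'):
    for d in pinpoint(cam,q)[:4]: print(cam,q,np.round(d['centre'],4),round(d['score'],2))
E
python3 tub.py .593 .123 tub2
```

```text
eef_pos: [0.5934, 0.1255, 0.0264]
wrist_force: [0.6, -0.2, 1.9]
width: 0.0139
eef_pos: [0.4447, 0.1253, 0.0757]
wrist_force: [0.5, 0.3, -0.5]
width: 0.0133
t 37.7 tcp [0.4447 0.1253 0.0757] yaw_y 2.5 zax [-0.002 -0.001 -1.   ] F [ 0.5  0.3 -0.5] w 0.0133 q7 -0.56
top mop [ 5.932e-01  1.125e-01 -3.000e-04] 0.44
top mop [ 5.609e-01 -1.140e-01 -4.000e-04] 0.3
scene block_0 [ 0.4238 -0.4018  0.0107] 0.75
scene block_0 [ 0.6235 -0.0303  0.0223] 0.47
scene collar [ 0.4237 -0.3966  0.011 ] 0.3
scene mop [0.5955 0.1141 0.008 ] 0.5
```

Both cameras report the felt disc in this tub at (0.594, 0.113), and no block. Lid goes straight back on.

```bash
python3 -m pendant '[[0,0,0,0.0364,0,0,0],[0,0,0,0.0364,0,0,0],[0,0,0,0.0364,0,0,0],[0,0,0,0.0363,0,0,0],[0,0,0,0,0,0,0],[0,0,0,0,0,0,0],[0,0,0,0,0,0,0]]'|grep -E 'pos|force|wid';python3 -m pendant '[[0,0,0,0,0,-0.025,0],[0,0,0,0,0,-0.015,0],[0,0,0,0,0,-0.005,0],[0,0,0,0,0,-0.004,0],[0,0,0,0,0,0,0],[0,0,0,0,0,0,0]]'|grep -E 'pos|force|wid'
```

```text
eef_pos: [0.5918, 0.1254, 0.075]
wrist_force: [0.2, 0.7, -1.8]
width: 0.0138
eef_pos: [0.5929, 0.126, 0.0275]
wrist_force: [-0.6, 0.0, -0.5]
width: 0.0138
```

```bash
python3 -m pendant '[[0,0,0,0,0,-0.0012,0],[0,0,0,0,0,0,0],[0,0,0,0,0,0,0.5],[0,0,0,0,0,0,0.5],[0,0,0,0,0,0,0.5],[0,0,0,0,0,0,0.5],[0,0,0,0,0,0,0.5],[0,0,0,0,0,0.025,0.5],[0,0,0,0,0,0.025,0.5],[0,0,0,0,0,0,0.5]]'|grep -E 'pos|force|wid';python3 -m pendant '[[0,0,0.1,-0.0207,0.0279,0,0.6],[0,0,0.1,-0.0207,0.0279,0,0.6],[0,0,0,-0.0207,0.0279,0,0.6],[0,0,0,-0.0207,0.0279,0,0.6],[0,0,0,-0.0207,0.0279,0,0.6],[0,0,0,-0.0207,0.0279,0,0.6],[0,0,0,0,0,0,0.6],[0,0,0,0,0,0,0.6],[0,0,0,0,0,0,0.6]]'|grep -E 'pos|force|wid'; python3 -c "
from h import *
im=snapshot('top');print([np.round(d['centre'],3) for d in pinpoint('top','lid_a')]);
hsv=cv2.cvtColor(im,cv2.COLOR_RGB2HSV)
for n,(x0,y0,x1,y1) in [('lid2',(252,165,312,212)),('lid1',(195,165,250,212))]:
    h,s,v=[hsv[y0:y1,x0:x1][...,i] for i in range(3)]; ys,xs=np.nonzero((v>200)&(s<40)); print(n,len(xs),unproj('top',(xs.mean()+x0,ys.mean()+y0),.082))"
```

```text
eef_pos: [0.5964, 0.1269, 0.0801]
wrist_force: [1.7, 0.3, 1.4]
width: 0.0466
eef_pos: [0.4691, 0.2921, 0.0753]
wrist_force: [-0.7, -0.2, 0.5]
width: 0.056
[array([0.605, 0.29 , 0.041]), array([0.591, 0.125, 0.044])]
lid2 77 [0.5940512  0.12246249 0.082     ]
lid1 73 [0.60100463 0.29204847 0.082     ]
```

```bash
python3 -m pendant '[[0,0,0,0,0.001,-0.025,0.6],[0,0,0,0,0,-0.024,0.6],[0,0,0,0,0,0,0.3],[0,0,0,0,0,0,0],[0,0,0,0,0,0,0],[0,0,0,0,0,0,0],[0,0,0,0,0,0,0],[0,0,0,0,0,0,0],[0,0,0,0,0,0,0],[0,0,0,0,0,0,0]]' 30|grep -E 'pos|force|wid';python3 -m pendant '[[0,0,0,0,0,0.02,0],[0,0,0,0,0,0.03,0],[0,0,0,0,0,0,0],[0,0,0,-0.005,-0.034,0,0],[0,0,0,-0.004,-0.034,0,0],[0,0,0,-0.004,-0.034,0,0],[0,0,0,-0.004,-0.034,0,0],[0,0,0,-0.004,-0.034,0,0],[0,0,0,0,0,0,0],[0,0,0,0,0,0,0]]'|grep -E 'pos|force|wid'
python3 tub.py .469 .293 tub3
```

```text
eef_pos: [0.4691, 0.2941, 0.0273]
wrist_force: [-0.0, 0.6, 3.4]
width: 0.0137
eef_pos: [0.4474, 0.1213, 0.0763]
wrist_force: [-0.1, 1.0, -0.9]
width: 0.0139
t 42.53 tcp [0.4474 0.1213 0.0763] yaw_y 3.1 zax [-0.001 -0.001 -1.   ] F [-0.1  1.  -0.9] w 0.0139 q7 -0.54
top block_0 [0.4601 0.3325 0.0144] 0.49
top block_0 [ 0.4679  0.2938 -0.0011] 0.49
top block_0 [0.4685 0.295  0.0132] 0.44
top block_0 [ 0.6215 -0.0286  0.0171] 0.22
top mop [ 0.6164 -0.1997  0.0179] 0.49
scene block_0 [0.4724 0.2951 0.0138] 0.66
scene block_0 [0.4653 0.3342 0.015 ] 0.6
```

View pics/tub3.png

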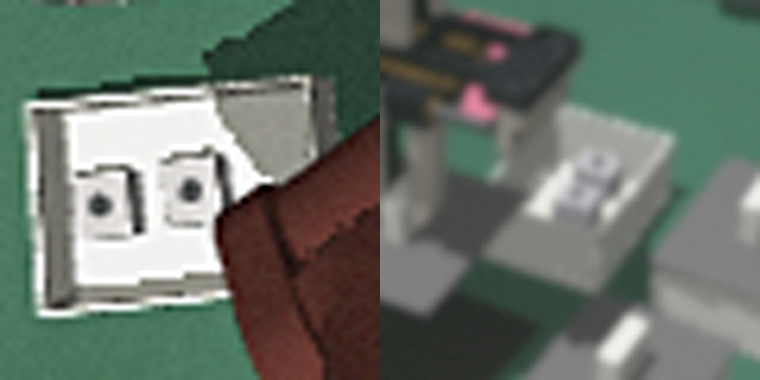

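Two steel blocks, dots at (100,205) and (190,188) in the left half; a third slot may be hidden by the arm. Lay the lid on the mat and recheck.

```bash
python3 -m pendant '[[0,0,0,0,0,-0.035,0],[0,0,0,0,0,-0.035,0],[0,0,0,0,0,-0.015,0],[0,0,0,0,0,-0.003,0],[0,0,0,0,0,0,0],[0,0,0,0,0,0,0]]'|grep -E 'pos|force|wid';python3 -m pendant '[[0,0,0,0,0,-0.0015,0],[0,0,0,0,0,0,0.5],[0,0,0,0,0,0,0.5],[0,0,0,0,0,0,0.5],[0,0,0,0,0,0,0.5],[0,0,0,0,0,0,0.5],[0,0,0,0,0,0.04,0.5],[0,0,0,0,0,0.04,0.5],[0,0,0,0.03,-0.035,0.01,0.6],[0,0,0,0.03,-0.035,0,0.6]]'|grep -E 'pos|force|wid';python3 -m pendant '[[0,0,0,0.03,-0.03,0,0.6],[0,0,0,0,0,0,0.6],[0,0,0,0,0,0,0.6]]'|grep -E 'pos|wid'
python3 - <<'E'
from h import *
im=snapshot('top')
for q in ('block_0','block_0'):
    for d in pinpoint('top',q)[:5]: print(q,np.round(d['centre'],4),round(d['score'],2))
hsv=cv2.cvtColor(im,cv2.COLOR_RGB2HSV);u=proj('top',(.469,.293,.027));x0,y0=[int(a)-30 for a in u]
c=im[y0:y0+60,x0:x0+60]; cv2.imwrite('pics/tub3b.png',cv2.resize(c,None,fx=8,fy=8,interpolation=cv2.INTER_CUBIC)[:,:,::-1])
v=c.max(2).astype(int); m=(v<100)&(hsv[y0:y0+60,x0:x0+60,1]<60)
n,l,S,ce=cv2.connectedComponentsWithStats(m.astype(np.uint8))
for i in range(1,n):
    if S[i,4]>=3: print(ce[i],S[i,4],unproj('top',ce[i]+[x0,y0],.027))
E
```

```text
eef_pos: [0.4484, 0.1246, -0.011]
wrist_force: [0.5, 0.3, 0.2]
width: 0.0137
eef_pos: [0.5036, 0.0639, 0.0797]
wrist_force: [1.2, -0.6, -0.3]
width: 0.0537
eef_pos: [0.532, 0.0288, 0.0756]
width: 0.0558
block_0 [0.4713 0.2911 0.0138] 0.66
block_0 [0.4618 0.3314 0.0132] 0.64
block_0 [0.4713 0.2911 0.0138] 0.66
block_0 [0.4618 0.3314 0.0132] 0.64
[47. 11.] 5 [0.51955483 0.24796294 0.027     ]
[29. 13.] 5 [0.51556516 0.29686314 0.027     ]
[38. 12.] 7 [0.51755878 0.27242416 0.027     ]
[51.         13.16666667] 6 [0.51334445 0.23713283 0.027     ]
[10. 15.] 3 [0.51166646 0.34837788 0.027     ]
[19. 14.] 5 [0.51365472 0.3239902  0.027     ]
[28. 15.] 3 [0.51021503 0.29957916 0.027     ]
[18. 16.] 3 [0.50830791 0.32668894 0.027     ]
[35.86666667 28.53333333] 15 [0.47299436 0.27832529 0.027     ]
[21.6        30.33333333] 15 [0.46929852 0.31686783 0.027     ]
[51.  28.5] 4 [0.4718702  0.23740689 0.027     ]
[ 7. 29.] 3 [0.47406809 0.35629164 0.027     ]
[30.6 29.8] 5 [0.47000796 0.29256223 0.027     ]
[16.28571429 32.        ] 7 [0.46524616 0.33119877 0.027     ]
[ 8. 45.] 3 [0.43110726 0.35334057 0.027     ]
[10.71428571 47.28571429] 7 [0.42479305 0.34601444 0.027     ]
```

View pics/tub3b.png

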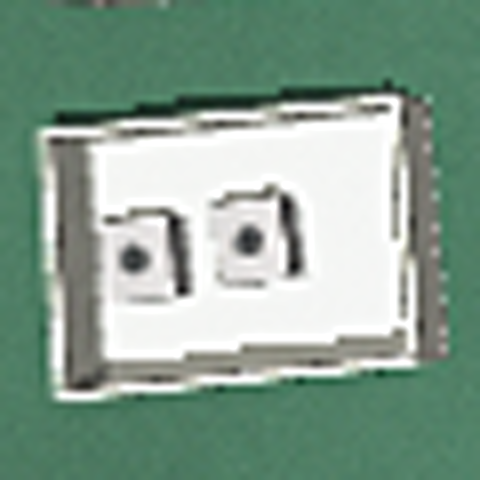

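Exactly two blocks, tops at (134,258) and (249,240), measured at (0.465, 0.331) and (0.470, 0.293). Fetching the first.

```bash
python3 -m pendant '[[0,0,0.06,-0.0074,0.0336,0,0.42],[0,0,0.06,-0.0074,0.0336,0,0.42],[0,0,0.06,-0.0074,0.0336,0,0.42],[0,0,0.06,-0.0074,0.0336,0,0.42],[0,0,0.06,-0.0074,0.0336,0,0.42],[0,0,0.06,-0.0074,0.0336,0,0.42],[0,0,0.06,-0.0074,0.0336,0,0.42],[0,0,0.06,-0.0074,0.0336,0,0.42],[0,0,0.06,-0.0074,0.0336,0,0.42],[0,0,0,0,0,0,0.42]]'|grep -E 'pos|wid'; python3 -m pendant '[[0,0,0,0,0,0,0.42],[0,0,0,0,0,0,0.42]]' |grep -E 'pos|wid'; python3 -c "from h import *;st()"
```

```text
eef_pos: [0.4579, 0.346, 0.0766]
width: 0.0387
eef_pos: [0.4629, 0.3342, 0.0756]
width: 0.0391
t 45.67 tcp [0.4629 0.3342 0.0756] yaw_y 6.2 zax [-0.001 -0.001 -1.   ] F [ 0.3 -0.4 -0.4] w 0.0391 q7 -0.81
```

```bash
python3 -m pendant '[[0,0,0,0,0,-0.03,0.42],[0,0,0,0,0,-0.018,0.42],[0,0,0,0,0,0,0.42],[0,0,0,0,0,0,0.42]]' |grep -E 'pos|force|wid'; python3 -c "from h import *;st()"
```

```text
eef_pos: [0.464, 0.3322, 0.0273]
wrist_force: [-0.3, 0.1, 0.1]
width: 0.0393
t 46.0 tcp [0.464  0.3322 0.0273] yaw_y 5.9 zax [-0.002 -0.002 -1.   ] F [-0.3  0.1  0.1] w 0.0393 q7 -0.84
```

```bash
python3 -m pendant '[[0,0,0,0.0008,-0.0005,-0.012,0.42],[0,0,0,0,0,-0.012,0.42],[0,0,0,0,0,-0.008,0.42],[0,0,0,0,0,0,0.42],[0,0,0,0,0,0,0.42]]' |grep -E 'pos|force|wid'; python3 -m pendant '[[0,0,0,0,0,-0.008,0.42],[0,0,0,0,0,-0.0073,0.42],[0,0,0,0,0,0,0.42],[0,0,0,0,0,0,0],[0,0,0,0,0,0,0],[0,0,0,0,0,0,0],[0,0,0,0,0,0,0]]' 40|grep -E 'pos|force|wid'
```

```text
eef_pos: [0.4646, 0.3335, -0.0047]
wrist_force: [0.3, -0.3, -0.2]
width: 0.0389
eef_pos: [0.465, 0.3338, -0.0193]
wrist_force: [2.1, -0.2, -2.0]
width: 0.0275
```

```bash
python3 -m pendant '[[0,0,0,0,0,0.03,0],[0,0,0,0,0,0.035,0],[0,0,0,0,0,0.035,0],[0,0,0,0,0,0,0]]' 50|grep -E 'pos|force|wid'; python3 -m pendant '[[0,0,-0.117,0.01275,-0.034,0,0],[0,0,-0.117,0.01275,-0.034,0,0],[0,0,-0.117,0.01275,-0.034,0,0],[0,0,-0.117,0.01275,-0.034,0,0],[0,0,-0.117,0.01275,-0.034,0,0],[0,0,-0.117,0.01275,-0.034,0,0],[0,0,-0.117,0.01275,-0.034,0,0],[0,0,-0.117,0.01275,-0.034,0,0],[0,0,-0.117,0.01275,-0.034,0,0],[0,0,-0.117,0.01275,-0.034,0,0]]' |grep -E 'pos|force|wid';python3 -m pendant '[[0,0,-0.117,0.01275,-0.034,0,0],[0,0,-0.117,0.01275,-0.034,0,0],[0,0,0,0,0,0,0],[0,0,0,0,0,0,0],[0,0,0,0,0,0,0],[0,0,0,0,0,0,0]]' |grep -E 'pos|force|wid'; python3 -c "from h import *;st()"
```

```text
eef_pos: [0.4688, 0.3376, 0.0874]
wrist_force: [0.1, 1.1, -0.3]
width: 0.027
eef_pos: [0.5925, -0.0082, 0.0803]
wrist_force: [-0.3, 0.1, -0.3]
width: 0.0273
eef_pos: [0.6174, -0.0717, 0.0805]
wrist_force: [0.8, 0.6, -1.1]
width: 0.0276
t 48.67 tcp [ 0.6174 -0.0717  0.0805] yaw_y -0.8 zax [-0.001  0.002 -1.   ] F [ 0.8  0.6 -1.1] w 0.0276 q7 -0.18
```

```bash
python3 -m pendant '[[0,0,0,0.0006,-0.003,-0.035,0],[0,0,0,0,0,-0.035,0],[0,0,0,0,0,-0.012,0],[0,0,0,0,0,-0.004,0],[0,0,0,0,0,0,0],[0,0,0,0,0,0,0]]'|grep -E 'pos|force|wid';python3 -m pendant '[[0,0,0,0,0,-0.0015,0],[0,0,0,0,0,0,0],[0,0,0,0,0,0,0]]'|grep -E 'pos|force|wid';python3 -m pendant '[[0,0,0,0,0,-0.001,0],[0,0,0,0,0,0,0],[0,0,0,0,0,0,0]]'|grep -E 'pos|force|wid'
```

```text
eef_pos: [0.62, -0.0762, -0.0039]
wrist_force: [0.2, 0.4, -0.7]
width: 0.0272
eef_pos: [0.6194, -0.0773, -0.0057]
wrist_force: [0.1, 0.2, -1.7]
width: 0.0273
eef_pos: [0.6186, -0.0773, -0.0078]
wrist_force: [0.3, 0.6, -0.6]
width: 0.0274
```

```bash
python3 -m pendant '[[0,0,0,0,0,-0.0007,0],[0,0,0,0,0,0,0],[0,0,0,0,0,0,0]]'|grep -E 'pos|force|wid';python3 -m pendant '[[0,0,0,0,0,0,0.42],[0,0,0,0,0,0,0.42],[0,0,0,0,0,0,0.42],[0,0,0,0,0,0,0.42],[0,0,0,0,0,0.035,0.42],[0,0,0,0,0,0.035,0.42],[0,0,0,0,0,0.015,0.42],[0,0,0.117,-0.0124,0.0308,0,0.42],[0,0,0.117,-0.0124,0.0308,0,0.42],[0,0,0.117,-0.0124,0.0308,0,0.42]]'|grep -E 'pos|force|wid';python3 -m pendant '[[0,0,0.117,-0.0124,0.0308,0,0.42],[0,0,0.117,-0.0124,0.0308,0,0.42],[0,0,0.117,-0.0124,0.0308,0,0.42],[0,0,0.117,-0.0124,0.0308,0,0.42],[0,0,0.117,-0.0124,0.0308,0,0.42],[0,0,0.117,-0.0124,0.0308,0,0.42],[0,0,0.117,-0.0124,0.0308,0,0.42],[0,0,0.117,-0.0124,0.0308,0,0.42],[0,0,0.117,-0.0124,0.0308,0,0.42],[0,0,0,0,0,0,0.42]]'|grep -E 'pos|force|wid';python3 -m pendant '[[0,0,0,0,0,0,0.42],[0,0,0,0,0,0,0.42],[0,0,0,0,0,-0.025,0.42],[0,0,0,0,0,-0.025,0.42],[0,0,0,0,0,0,0.42],[0,0,0,0,0,0,0.42]]'; python3 -c "
from h import *
st();im=snapshot('top')
for q in ('block_0',):
    for d in pinpoint('top',q)[:5]: print(q,np.round(d['centre'],4),round(d['score'],2))
u=proj('top',(.6186,-.0773,.038));x0,y0=[int(a)-6 for a in u];print(u,im[y0:y0+13,x0:x0+13].max(2))"
```

```text
eef_pos: [0.6187, -0.0773, -0.0083]
wrist_force: [-0.2, -0.3, 1.3]
width: 0.0274
eef_pos: [0.5813, 0.0156, 0.0769]
wrist_force: [0.5, 0.7, -0.3]
width: 0.039
eef_pos: [0.4652, 0.3022, 0.0772]
wrist_force: [0.2, 0.8, 0.1]
width: 0.0393
time: 52.08
eef_pos: [0.4699, 0.2899, 0.0255]
eef_rot: [0.0, 0.67, 0.743, -0.002]
wrist_force: [-0.4, -0.9, -0.0]
width: 0.0393
t 52.08 tcp [0.4699 0.2899 0.0255] yaw_y 5.9 zax [-0.002 -0.003 -1.   ] F [-0.4 -0.9 -0. ] w 0.0393 q7 -0.79
block_0 [ 0.6165 -0.0816  0.0255] 0.64
block_0 [0.4693 0.293  0.0138] 0.41
[356.51430563 178.84767161] [[233 232 233 229 228 228 226 228 228 226 228 231 241]
 [243 245 242 239 237 234 231 232 233 232 232 235 239]
 [ 97  97  98 112 204 224 223 222 225 230 231 235 164]
 [ 85  95  88 116 248 232 228 229 231 231 233 240 166]
 [105 122 102 113 249 233 234 232 235 234 231 234 206]
 [121 116  99 106 251 240 240 143 196 238 238 232 210]
 [254 113 101  63 255 247 100  70  67 152 245 236 200]
 [247 102 121  50 255 250  48  77  71 118 247 236 207]
 [246 106 121  44 255 247 169  93  97 219 243 238 200]
 [248 105 128  38 255 239 240 246 247 240 241 242 126]
 [244 102 123  36 255 241 238 238 240 239 242 246 134]
 [241  98 116  34 255 249 245 245 248 251 249 250 152]
 [238 117 128  42  78  72  71  72  65  61  82  61 217]]
```

```bash
python3 -m pendant '[[0,0,0,0,0.001,-0.015,0.42],[0,0,0,0,0.001,-0.015,0.42],[0,0,0,0,0,0,0.42],[0,0,0,0,0,0,0.42]]' |grep -E 'pos|force|wid'; python3 -m pendant '[[0,0,0,0,0,-0.008,0.42],[0,0,0,0,0,-0.007,0.42],[0,0,0,0,0,0,0.42],[0,0,0,0,0,0,0],[0,0,0,0,0,0,0],[0,0,0,0,0,0,0],[0,0,0,0,0,0,0]]' 40|grep -E 'pos|force|wid'; python3 -m pendant '[[0,0,0,0,0,0.03,0],[0,0,0,0,0,0.035,0],[0,0,0,0,0,0.035,0],[0,0,0,0,0,0,0]]' 50|grep -E 'pos|force|wid'
```

```text
eef_pos: [0.4703, 0.2944, -0.0028]
wrist_force: [-0.2, 1.2, 0.1]
width: 0.039
eef_pos: [0.4699, 0.2946, -0.0184]
wrist_force: [0.1, 0.1, -0.7]
width: 0.0275
eef_pos: [0.4737, 0.2978, 0.0879]
wrist_force: [1.2, 1.1, -0.4]
width: 0.0271
```

```bash
python3 -m pendant '[[0,0,-0.108,0.0113,-0.0341,0,0],[0,0,-0.108,0.0113,-0.0341,0,0],[0,0,-0.108,0.0113,-0.0341,0,0],[0,0,-0.108,0.0113,-0.0341,0,0],[0,0,-0.108,0.0113,-0.0341,0,0],[0,0,-0.108,0.0113,-0.0341,0,0],[0,0,-0.108,0.0113,-0.0341,0,0],[0,0,-0.108,0.0113,-0.0341,0,0],[0,0,-0.108,0.0113,-0.0341,0,0],[0,0,-0.108,0.0113,-0.0341,0,0]]' |grep -E 'pos|force|wid';python3 -m pendant '[[0,0,-0.108,0.0113,-0.0341,0,0],[0,0,-0.108,0.0113,-0.0341,0,0],[0,0,-0.108,0.0113,-0.0341,0,0],[0,0,0,0,0,0,0],[0,0,0,0,0,0,0],[0,0,0,0,0,0,0],[0,0,0,0,0,0,0],[0,0,0,0,0,0,0]]' |grep -E 'pos|force|wid'; python3 -c "from h import *;st()"
```

```text
eef_pos: [0.5827, -0.0485, 0.081]
wrist_force: [1.1, 0.5, -1.5]
width: 0.0272
eef_pos: [0.6165, -0.1465, 0.0814]
wrist_force: [0.6, -0.3, -0.2]
width: 0.0271
t 54.93 tcp [ 0.6165 -0.1465  0.0814] yaw_y -0.8 zax [-0.     0.001 -1.   ] F [ 0.6 -0.3 -0.2] w 0.0271 q7 -0.06
```

```bash
python3 -m pendant '[[0,0,0,0,-0.005,-0.035,0],[0,0,0,0,0,-0.035,0],[0,0,0,0,0,-0.011,0],[0,0,0,0,0,-0.004,0],[0,0,0,0,0,0,0],[0,0,0,0,0,0,0],[0,0,0,0,0,0,0]]'|grep -E 'pos|force|wid';python3 -m pendant '[[0,0,0,0,0,-0.0015,0],[0,0,0,0,0,0,0],[0,0,0,0,0,0,0]]'|grep -E 'pos|force|wid';python3 -m pendant '[[0,0,0,0,0,-0.001,0],[0,0,0,0,0,0,0],[0,0,0,0,0,0,0]]'|grep -E 'pos|force|wid';python3 -m pendant '[[0,0,0,0,0,-0.001,0],[0,0,0,0,0,0,0],[0,0,0,0,0,0,0]]'|grep -E 'pos|force|wid'
```

```text
eef_pos: [0.6185, -0.1536, -0.0015]
wrist_force: [0.0, 0.7, -1.1]
width: 0.0276
eef_pos: [0.6171, -0.1541, -0.0044]
wrist_force: [-0.6, 0.1, -1.1]
width: 0.0275
eef_pos: [0.6166, -0.154, -0.0062]
wrist_force: [-0.8, -0.0, -0.4]
width: 0.0272
eef_pos: [0.6166, -0.1539, -0.0073]
wrist_force: [-0.3, 0.4, -1.4]
width: 0.027
```

```bash
python3 -m pendant '[[0,0,0,0,0,-0.0007,0],[0,0,0,0,0,0,0],[0,0,0,0,0,0,0.42],[0,0,0,0,0,0,0.42],[0,0,0,0,0,0,0.42],[0,0,0,0,0,0,0.42],[0,0,0,0,0,0.035,0.42],[0,0,0,0,0,0.035,0.42],[0,0,0,0,0,0.01,0.5],[0,0,0,0,0,0,0.5]]'|grep -E 'pos|force|wid';python3 -m pendant '[[0,0,0.087,-0.0187,0.0309,0,0.6],[0,0,0.087,-0.0187,0.0309,0,0.6],[0,0,0.087,-0.0187,0.0309,0,0.6],[0,0,0.087,-0.0187,0.0309,0,0.6],[0,0,0.087,-0.0187,0.0309,0,0.6],[0,0,0.087,-0.0187,0.0309,0,0.6],[0,0,0.087,-0.0187,0.0309,0,0.6],[0,0,0.087,-0.0187,0.0309,0,0.6],[0,0,0.087,-0.0189,0.0309,0,0.6],[0,0,0,0,0,0,0.6]]'|grep -E 'pos|force|wid'; python3 -m pendant '[[0,0,0,0,0,0,0.6],[0,0,0,0,0,0,0.6],[0,0,0,0,0,0,0.6]]'|grep -E 'wid'; python3 -c "
from h import *
st();im=snapshot('top')
for q in ('block_0','rule'):
    for d in pinpoint('top',q)[:3]: print(q,np.round(d['centre'],4),round(d['score'],2))
"; python3 bolts.py
```

```text
eef_pos: [0.6197, -0.1541, 0.0759]
wrist_force: [-0.1, 0.4, -0.0]
width: 0.0456
eef_pos: [0.4426, 0.1315, 0.0714]
wrist_force: [-0.5, 0.5, -0.3]
width: 0.0562
width: 0.0559
t 58.18 tcp [0.4485 0.1225 0.0715] yaw_y 2.8 zax [-0.001 -0.001 -1.   ] F [-0.1  0.3  0.7] w 0.0559 q7 -0.56
block_0 [ 0.6179 -0.1566  0.0235] 0.62
block_0 [ 0.6171 -0.0829  0.0211] 0.45
rule [ 0.5375 -0.411   0.0009] 0.66
R [ 0.50941739 -0.02789708] NR [ 0.50672742 -0.19622769] FL [ 0.61925583 -0.02953033] FR [ 0.61505759 -0.19867215] 17 22 21 23
D1,D2,off 0.2008083090107901 0.20112347525254287 0.00018628724983420014
```

```bash
python3 -m pendant '[[0,0,0,0,0.001,-0.035,0.6],[0,0,0,0,0,-0.035,0.6],[0,0,0,0,0,-0.0135,0.6],[0,0,0,0,0,0,0.6],[0,0,0,0,0,0,0.2],[0,0,0,0,0,0,0],[0,0,0,0,0,0,0],[0,0,0,0,0,0,0],[0,0,0,0,0,0,0],[0,0,0,0,0,0,0]]' 30|grep -E 'pos|force|wid';python3 -m pendant '[[0,0,0,0,0,0,0],[0,0,0,0,0,0.03,0],[0,0,0,0,0,0.035,0],[0,0,0,0,0,0.025,0],[0,0,0.1,0.005,0.034,0,0],[0,0,0.1,0.004,0.034,0,0],[0,0,0.1,0.004,0.034,0,0],[0,0,0.1,0.004,0.034,0,0],[0,0,0,0.004,0.034,0,0],[0,0,0,0,0,0,0]]'|grep -E 'pos|force|wid';python3 -m pendant '[[0,0,0,0,0,0,0],[0,0,0,0,0,0,0],[0,0,0,0,0,0,0]]'|grep -E 'pos|wid'; python3 -c "from h import *;st()"
```

```text
eef_pos: [0.4486, 0.1253, -0.0107]
wrist_force: [0.1, 0.7, 0.4]
width: 0.0205
eef_pos: [0.4681, 0.3053, 0.0794]
wrist_force: [-1.7, 1.4, -0.1]
width: 0.0137
eef_pos: [0.4692, 0.2929, 0.0783]
width: 0.0138
t 60.3 tcp [0.4692 0.2929 0.0783] yaw_y 4.8 zax [-0.001 -0.002 -1.   ] F [ 0.4 -0.6 -0.6] w 0.0138 q7 -0.78
```

```bash
python3 -m pendant '[[0,0,0,0,0.0005,-0.025,0],[0,0,0,0,0,-0.013,0],[0,0,0,0,0,-0.006,0],[0,0,0,0,0,-0.003,0],[0,0,0,0,0,0,0],[0,0,0,0,0,0,0]]'|grep -E 'pos|force|wid';python3 -m pendant '[[0,0,0,0,0,-0.0015,0],[0,0,0,0,0,0,0],[0,0,0,0,0,0,0]]'|grep -E 'pos|force|wid'
```

```text
eef_pos: [0.4698, 0.2955, 0.0323]
wrist_force: [0.9, 0.5, -2.0]
width: 0.0136
eef_pos: [0.4694, 0.2959, 0.0306]
wrist_force: [0.5, -0.6, -1.1]
width: 0.0136
```

```bash
python3 -m pendant '[[0,0,0,0,-0.001,-0.001,0],[0,0,0,0,0,0,0],[0,0,0,0,0,0,0]]'|grep -E 'pos|force|wid';python3 -m pendant '[[0,0,0,0,0,0,0.5],[0,0,0,0,0,0,0.5],[0,0,0,0,0,0,0.5],[0,0,0,0,0,0,0.5],[0,0,0,0,0,0,0.5],[0,0,0,0,0,0.03,0.5],[0,0,0,0,0,0.03,0.5],[0,0,0,0.02,-0.035,0,0.5],[0,0,0,0.02,-0.035,0,0.5],[0,0,0,0.02,-0.035,0,0.5]]'|grep -E 'pos|force|wid';python3 -m pendant '[[0,0,0,0.02,-0.035,0,0.5],[0,0,0,0.0,-0.035,0,0.5],[0,0,0,0,-0.035,0,0.5],[0,0,0,0,-0.035,0,0.5],[0,0,0,0,-0.035,0,0.5],[0,0,0,0,0,0,0.5],[0,0,0,0,0,0,0.5],[0,0,0,0,0,0,0.5]]'|grep -E 'pos|wid'
cat > fin.py <<'E'
from h import *
st();im=snapshot('top');hsv=cv2.cvtColor(im,cv2.COLOR_RGB2HSV)
for q in ('block_0','rule','rule_mat','lid_a'):
    for d in pinpoint('top',q)[:4]: print(q,np.round(d['centre'],4),round(d['score'],2))
for name,rg in [('lid1',(195,165,250,212)),('lid2',(252,165,312,212)),('lid3',(190,212,250,262))]:
    x0,y0,x1,y1=rg; h,s,v=[hsv[y0:y1,x0:x1][...,i] for i in range(3)]; ys,xs=np.nonzero((v>200)&(s<40)); print(name,len(xs),unproj('top',(xs.mean()+x0,ys.mean()+y0),.082))
h,s,v=[hsv[140:270,435:505][...,i].astype(int) for i in range(3)]
def ax(m,z):
    n,l,S,c=cv2.connectedComponentsWithStats(m.astype(np.uint8)); 
    ys,xs=np.nonzero(m);P=np.array([unproj('top',(x+435,y+140),z)[:2] for x,y in zip(xs,ys)]); r=cv2.minAreaRect((P*1000).astype(np.float32)); c=P.mean(0);u=np.linalg.svd(P-c)[2][0];u*=np.sign(u[0]);t=(P-c)@u
    return r,np.degrees(np.arctan2(u[1],u[0])),c+u*t.min(),c+u*t.max()
print('rule',ax((s>120)&(h>18)&(h<36)&(v>120),.018)); print('mat',ax((h>100)&(h<125)&(s>130),.003))
a=im[140:275,170:510]
cv2.imwrite('pics/fin%d.png'%int(get_state()['time']),cv2.resize(a,(796,316),interpolation=cv2.INTER_CUBIC)[:,:,::-1])
E
python3 fin.py; ls pics
```

```text
eef_pos: [0.4695, 0.2957, 0.0301]
wrist_force: [-1.1, 0.1, 6.1]
width: 0.0136
eef_pos: [0.53, 0.1892, 0.0899]
wrist_force: [0.7, 0.4, -0.4]
width: 0.0465
eef_pos: [0.5491, 0.0155, 0.0892]
width: 0.0463
t 62.8 tcp [0.5491 0.0155 0.0892] yaw_y 5.0 zax [-0.     0.001 -1.   ] F [-0.2  1.1 -1. ] w 0.0463 q7 -0.26
block_0 [ 0.6146 -0.0808  0.0231] 0.53
block_0 [ 0.6191 -0.154   0.0233] 0.42
rule [ 0.5352 -0.4107  0.0033] 0.61
rule_mat [ 0.5391 -0.3813 -0.0028] 0.71
lid_a [0.5902 0.126  0.0409] 0.69
lid_a [ 0.3059  0.4124 -0.0031] 0.58
lid_a [0.6061 0.29   0.0428] 0.55
lid_a [ 0.6298 -0.395   0.0058] 0.39
lid1 74 [0.60034021 0.29103319 0.082     ]
lid2 2 [0.58479062 0.17936886 0.082     ]
lid3 82 [0.4717252  0.29458549 0.082     ]
rule (((542.4453735351562, -411.6923828125), (271.17523193359375, 17.081361770629883), 10.454084396362305), np.float64(10.54827637329526), array([ 0.40912136, -0.43633798]), array([ 0.67570389, -0.38669746]))
mat (((539.489990234375, -386.5594787597656), (308.2036437988281, 71.54244995117188), 2.5327014923095703), np.float64(4.427347693348738), array([ 0.38489254, -0.39217602]), array([ 0.69299321, -0.36832103]))
c1.png
fin63.png
g1.png
g2.png
g3.png
g4.png
g5.png
g6.png
g7.png
g8.png
g9.png
s0.png
t0.png
tub2.png
tub3.png
tub3b.png
```

View pics/fin63.png

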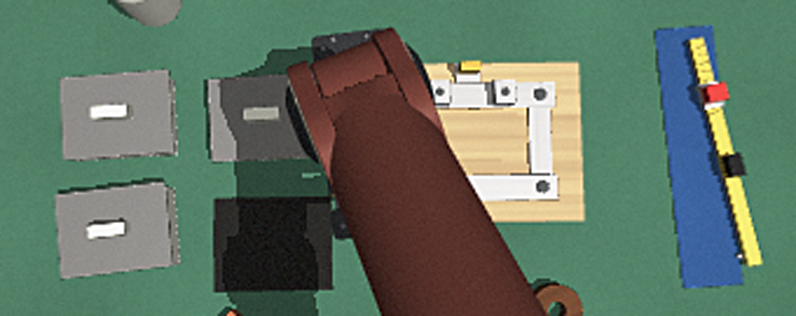

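```bash
python3 -m pendant '[[0,0,-1.3,-0.0019,-0.0331,0,0.8],[0,0,-1.3,-0.0019,-0.0331,0,0.8],[0,0,-1.3,-0.0019,-0.0331,0,0.8],[0,0,-1.3,-0.0019,-0.0331,0,0.8],[0,0,-1.3,-0.0019,-0.0331,0,0.8],[0,0,-1.3,-0.0019,-0.0331,0,0.8],[0,0,-1.3,-0.0019,-0.0331,0,0.8],[0,0,-1.3,-0.0019,-0.0331,0,0.8],[0,0,-1.3,-0.0019,-0.0331,0,0.8],[0,0,-1.3,-0.0019,-0.0331,0,0.8]]'|grep -E 'pos|wid';python3 -m pendant '[[0,0,-1.3,-0.0019,-0.0331,0,0.8],[0,0,-1.3,-0.0019,-0.0331,0,0.8],[0,0,-1.3,-0.0019,-0.0331,0,0.8],[0,0,0,0,0,0,0.8],[0,0,0,0,0,0,0.8],[0,0,0,0,0,0,0.8],[0,0,0,0,0,0,0.8],[0,0,0,0,0,0,0.8]]'|grep -E 'pos|wid'; python3 -c "from h import *;st()"
```

```text
eef_pos: [0.5306, -0.3168, 0.0893]
width: 0.0745
eef_pos: [0.5256, -0.4132, 0.0893]
width: 0.0741
t 64.55 tcp [ 0.5256 -0.4132  0.0893] yaw_y -79.3 zax [ 0.001  0.002 -1.   ] F [ 0.5 -0.1 -0.2] w 0.0741 q7 -0.73
```

Lids all on, blocks at (440,92) and (505,92) on the rail; the rule was knocked and its hook end now hangs over the mat edge (755,262). Putting it straight.

```bash
python3 -m pendant '[[0,0,0,0,0,-0.035,0.8],[0,0,0,0,0,-0.035,0.8],[0,0,0,0,0,-0.03,0.8],[0,0,0,0,0,-0.0115,0.8],[0,0,0,0,0,0,0.5],[0,0,0,0,0,0,0],[0,0,0,0,0,0,0],[0,0,0,0,0,0,0],[0,0,0,0,0,0,0],[0,0,0,0,0,0,0]]' 40|grep -E 'pos|force|wid';python3 -m pendant '[[0,0,0,0,0,0,0],[0,0,0,0,0,0,0],[0,0,0,0,0,0,0],[0,0,0,0,0,0.02,0],[0,0,-0.6,0,0.012,0,0],[0,0,-0.6,0,0.012,0,0],[0,0,0,0,0,0,0],[0,0,0,0,0,0,0],[0,0,0,0,0,0,0]]'|grep -E 'pos|force|wid'
```

```text
eef_pos: [0.5252, -0.4162, -0.0208]
wrist_force: [0.9, -0.0, 0.3]
width: 0.0391
eef_pos: [0.5238, -0.3922, -0.003]
wrist_force: [-0.5, -0.6, -2.7]
width: 0.0159
```

```bash
python3 -m pendant '[[0,0,0,0.001,0.004,0,0],[0,0,0,0,0,-0.012,0],[0,0,0,0,0,-0.005,0],[0,0,0,0,0,0,0],[0,0,0,0,0,0,0]]'|grep -E 'pos|force|wid';python3 -m pendant '[[0,0,0,0,0,-0.0015,0],[0,0,0,0,0,0,0],[0,0,0,0,0,0,0]]'|grep -E 'pos|force|wid'
```

```text
eef_pos: [0.5259, -0.3878, -0.0182]
wrist_force: [-1.7, 2.2, 7.0]
width: 0.0158
eef_pos: [0.5259, -0.3878, -0.0183]
wrist_force: [-3.6, 2.2, 14.0]
width: 0.0161
```

```bash
python3 -m pendant '[[0,0,0,0,0,0.0015,0],[0,0,0,0,0,0,0.5],[0,0,0,0,0,0,0.5],[0,0,0,0,0,0,0.5],[0,0,0,0,0,0,0.5],[0,0,0,0,0,0,0.5],[0,0,0,0,0,0.04,0.6],[0,0,0,0,0,0.04,0.6],[0,0,0,-0.02,-0.03,0.02,0.6],[0,0,0,-0.03,-0.025,0.02,0.6]]'|grep -E 'pos|force|wid';python3 -m pendant '[[0,0,0,-0.03,-0.025,0.01,0.6],[0,0,0,-0.03,-0.025,0.01,0.6],[0,0,0,-0.03,-0.025,0,0.6],[0,0,0,-0.03,-0.025,0,0.6],[0,0,0,-0.03,-0.025,0,0.6],[0,0,0,-0.03,-0.025,0,0.6],[0,0,0,0,0,0,0.6],[0,0,0,0,0,0,0.6],[0,0,0,0,0,0,0.6]]'|grep -E 'pos|force|wid';python3 fin.py; python3 bolts.py; python3 -c "
from h import *
for c in ('top','scene'):
  snapshot(c)
  for q in ('cup','spool','flask','lid_c','block_0'):
    print(c,q,[np.round(d['centre'],3).tolist() for d in pinpoint(c,q)[:4]])"; ls -t pics|head -1
```

```text
eef_pos: [0.4817, -0.4407, 0.1021]
wrist_force: [0.2, -0.7, -0.9]
width: 0.0557
eef_pos: [0.2974, -0.5909, 0.1193]
wrist_force: [0.2, 0.1, -0.8]
width: 0.0559
t 68.38 tcp [ 0.2974 -0.5909  0.1193] yaw_y -85.6 zax [ 0.001  0.001 -1.   ] F [ 0.2  0.1 -0.8] w 0.0559 q7 -0.39
block_0 [ 0.617  -0.1556  0.0258] 0.61
block_0 [ 0.6139 -0.0791  0.0231] 0.52
rule [ 0.5424 -0.3859  0.0015] 0.89
rule_mat [ 0.5389 -0.3845 -0.0012] 0.8
lid_a [0.6065 0.2917 0.0405] 0.77
lid_a [0.4717 0.2997 0.0416] 0.69
lid_a [ 0.3078  0.4154 -0.0044] 0.68
lid_a [0.5909 0.1235 0.0426] 0.56
lid1 72 [0.60110494 0.29183243 0.082     ]
lid2 72 [0.59336701 0.1228036  0.082     ]
lid3 77 [0.47012892 0.29504833 0.082     ]
rule (((545.9193115234375, -386.07568359375), (269.24420166015625, 16.268535614013672), 4.416372299194336), np.float64(4.430692486807384), array([ 0.41169155, -0.39638964]), array([ 0.68013353, -0.3755895 ]))
mat (((539.5028076171875, -385.4657287597656), (308.44073486328125, 69.84032440185547), 2.7212629318237305), np.float64(2.486486279398301), array([ 0.38534706, -0.38917939]), array([ 0.69349052, -0.37579837]))
R [ 0.50941739 -0.02789708] NR [ 0.50672742 -0.19622769] FL [ 0.61925583 -0.02953033] FR [ 0.61505759 -0.19867215] 17 22 21 23
D1,D2,off 0.2008083090107901 0.20112347525254287 0.00018628724983420014
top cup [[0.777, 0.057, -0.001], [0.745, 0.26, -0.002]]
top spool [[0.364, -0.198, 0.001], [0.452, 0.126, -0.001]]
top flask [[0.747, 0.26, -0.002]]
top lid_c [[0.605, 0.292, 0.042], [0.591, 0.125, 0.044], [0.47, 0.304, 0.042], [0.309, 0.416, -0.004]]
top block_0 [[0.618, -0.155, 0.025], [0.616, -0.081, 0.022], [0.607, 0.29, 0.041]]
scene cup [[0.775, 0.06, -0.002]]
scene spool [[0.614, -0.202, 0.019], [0.366, -0.205, 0.002]]
scene flask [[0.742, 0.26, -0.002]]
scene lid_c [[0.6, 0.288, 0.045], [0.304, 0.416, -0.001], [0.594, 0.126, 0.041]]
scene block_0 [[0.616, -0.151, 0.027], [0.619, -0.079, 0.025]]
fin68.png
```

```bash
python3 -c "
from h import *
snap('scene','end',(180,110,420,310),3)"
```

```text
(no output)
```

View pics/end.png

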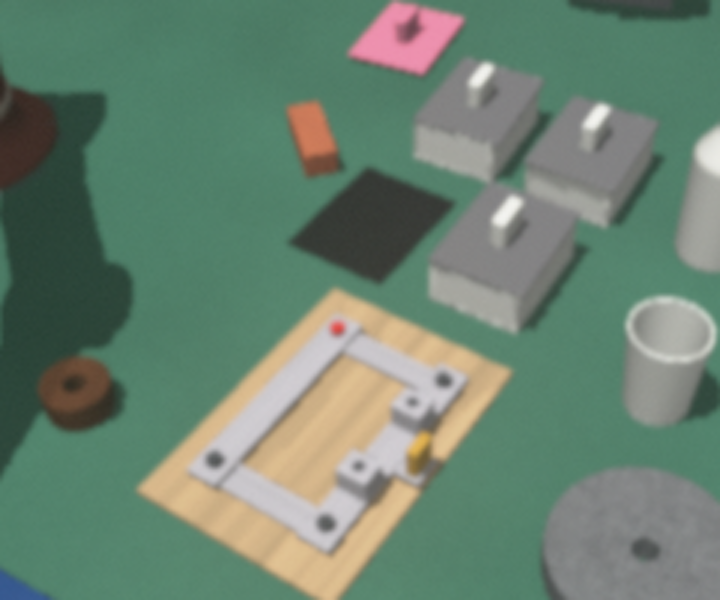

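The three lids lie flat at (478,105), (592,145) and (503,240). Both blocks sit on the far rail at (412,407) and (360,472), and the cup, bottle and ring are in place. Handing in.

```bash
python3 -c "
from bench import *
print(job_done())"
```

```text
the job is handed in; nothing more can be done
None
```

The frame is squared, both steel blocks are on the far rail, and the job is handed in; no verdict was reported.

- **Squaring:** I seated the rule on both diagonals by feel, the red one first. The slide travel between them showed a difference of about 11 mm. I shifted the far rail about 7 mm by its lug, and the camera then gave 200.8 and 201.1 mm for the diagonals.
- **Blocks:** I found two blocks, both in the tub at (0.47, 0.29), and set them on the far rail within a few millimetres of its centre line.
- **Tubs:** All three tubs are lidded, and the lids look flat and centred in the last picture. I opened only two. The networks reported the felt disc in the first, and I didn't view that picture. I left the third closed once the blocks turned up, so the collar in it was never seen.
- **Rule:** It was knocked about 25 mm and turned part-way off its mat during the run. I laid it back: about 4 mm from the mat's centre and 2° from its direction.
- **Bystanders:** The cup, bottle and ring read within the camera error of where they started.

**Checks that disagreed:**
- **Finger height:** The fingertips sat at least 31 mm higher than the reported tool height. The first grasp missed because of this; I corrected it by picture and touch.
- **Slide tip on the second diagonal:** One network reading put it about 8 mm short of the far left bolt. The contact force and the slide's travel both indicated it was seated, so I went with those.

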